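# Close up and pack a sharps tub for return

## Task

Pack the used injectors for return to the clinic: put every injector lying on the shelf into the yellow sharps tub, fit the red lid and twist it clockwise until it is locked tight with its fin in line with the black marks, let go, then carry the tub by the fin, level, and stand it upright on the floor of the carton. Fold the two plain end flaps down flat first, keeping the two side flaps with the blue strips open until then, then fold the side flaps flat over them, and leave the other things on the shelf where they are.

Things in the scene. Friction and masses are not known exactly. Their poses are not given: they have to be found in the camera images.
- carton: open cardboard carton, fixed, outside 168 mm along its x, 154 along its y, rim 124 mm high, walls and floor 4 mm (inside 160 x 146 x 120 deep); origin in the middle of its underside, x roughly away from the robot. Flap hinges on the rim: end flaps at x = +-84 mm, 124 mm high; side flaps at y = +-77 mm, 128.5 mm high. Folded, the side flaps meet in the middle over the end flaps
- flap_near (a joint): end flap of the carton (plain, on the carton's -x end, towards the robot), 76 mm from hinge to free edge, 4 mm board; rad: 0 = folded flat over the opening, 1.57 = upright, about 2 = leaning outward as at the start; it stays where it is left (0.02 N m moves it)
- flap_far (a joint): end flap of the carton (plain, on the carton's +x end, away from the robot), 76 mm from hinge to free edge, 4 mm board; rad: 0 = folded flat over the opening, 1.57 = upright, about 2 = leaning outward as at the start; it stays where it is left (0.02 N m moves it)
- flap_left (a joint): side flap of the carton (blue tape strip along its free edge, on the carton's +y side), 76 mm from hinge to free edge, 4 mm board; rad: 0 = folded flat over the opening, 1.57 = upright, about 2 = leaning outward as at the start; it stays where it is left (0.02 N m moves it)
- flap_right (a joint): side flap of the carton (blue tape strip along its free edge, on the carton's -y side), 76 mm from hinge to free edge, 4 mm board; rad: 0 = folded flat over the opening, 1.57 = upright, about 2 = leaning outward as at the start; it stays where it is left (0.02 N m moves it)
- bracket: grey tray bracket fixed to the shelf; the sharps tub stands in it and it keeps the tub from turning: outside 146 x 128 mm, floor 4 mm, walls 22 mm high, 3 mm play around the tub; x roughly away from the robot, like the tub's; origin in the middle of its underside
- tub: squat yellow sharps tub, loose, about 0.26 kg, 132 mm along its x, 114 along its y, body 62 mm high, round neck (outer diameter 88 mm) up to 81 mm; origin in the middle of its underside, z up. Inside 124 x 106 mm. Black marks on its shoulder at the +x and -x ends show where the lid's fin points when locked; the fin then lies along the tub's x, either way round
- tub_mouth (a point): centre of the tub's round mouth, 80 mm clear, at the top of the free seal, 84 mm above the tub's underside
- tub_lug (a point): middle of one of two like orange bayonet lugs outside the neck (the other is opposite), reaching to radius 51 mm. Seen from above, a lug covers -18 to +38 degrees (counter-clockwise positive) from the tub's +x axis, the other the same from -x. Its underside is a ramp from 72 mm high at +38 degrees down to 67 mm at +8, then level to -12 degrees, where a stop stands
- seal (a joint): sprung rubber seal ring on the tub's neck, in m: 0 = free, 0.003 = pressed down by the locked lid (about 6 N)
- lid: red bayonet lid, loose, about 90 g, 113 mm diameter; origin in the middle of its lower edge, z up. Skirt 18 mm deep, plate from 18 to 22 mm. Two tabs point inward at the skirt's lower edge at its +x and -x ends, 24 degrees wide, in to radius 46.5 mm, 4 mm high. Resting on the free seal its origin is 66 mm above the tub's underside, locked 63 mm
- lid_fin (a point): middle of the lid's upright grip fin: 86 mm long along the lid's x, 14 mm thick, from 22 to 52 mm above the lid's lower edge (this point at 37). Set the lid on with its x 50 to 150 degrees counter-clockwise (from above) of the tub's x, 2 mm play, then twist clockwise to the stops (up to 0.5 N m). The locked lid carries the tub by the fin
- injector1: used stubby injector, 64 mm long x 20 wide x 18 high, 30 g, loose on the shelf; grey flat-sided barrel, orange nose at its +x end, small blue button at -x; long axis = its x; origin in the middle of its underside (its centre is 9 mm up its z). Absent in some runs
- injector2: used stubby injector, 64 mm long x 20 wide x 18 high, 30 g, loose on the shelf; grey flat-sided barrel, orange nose at its +x end, small blue button at -x; long axis = its x; origin in the middle of its underside (its centre is 9 mm up its z). Absent in some runs
- injector3: used stubby injector, 64 mm long x 20 wide x 18 high, 30 g, loose on the shelf; grey flat-sided barrel, orange nose at its +x end, small blue button at -x; long axis = its x; origin in the middle of its underside (its centre is 9 mm up its z). Absent in some runs
- injector4: used stubby injector, 64 mm long x 20 wide x 18 high, 30 g, loose on the shelf; grey flat-sided barrel, orange nose at its +x end, small blue button at -x; long axis = its x; origin in the middle of its underside (its centre is 9 mm up its z). Absent in some runs
- tweezers: bystander: steel tweezers lying down, 92 x 10 x 5 mm, origin at the underside
- clipper: bystander: steel nail clipper lying down, 70 x 14 x 14 mm, origin at the underside
- pillbox: bystander: blue seven-day pill organiser with flip lids, 190 mm long along y, 36 wide, 25 high, origin at the underside
- amber: bystander: amber pill bottle with white twist cap, 44 mm diameter, 85 high, origin at the underside
- jar: bystander: glass jar with chrome lid, 76 mm diameter, 95 high, origin at the underside
- mouthwash: bystander: green mouthwash bottle, 60 mm diameter, 160 high, origin at the underside
- deodorant: bystander: spray can, 52 mm diameter, 140 high, origin at the underside
Not all that is in view belongs to the job. Several things have the shape of the lid; the one meant has the colours described above.

How it is judged (in metres and radians):
On the way, in this order (a step that is already met when the one before it is completed fails the run):
1. every injector is in the tub (x of injector1 in the frame of tub between -0.066 and 0.066 m and y of injector1 in the frame of tub between -0.057 and 0.057 m and z of injector1 in the frame of tub between 0 and 0.078 m and x of injector2 in the frame of tub between -0.066 and 0.066 m and y of injector2 in the frame of tub between -0.057 and 0.057 m and z of injector2 in the frame of tub between 0 and 0.078 m and x of injector3 in the frame of tub between -0.066 and 0.066 m and y of injector3 in the frame of tub between -0.057 and 0.057 m and z of injector3 in the frame of tub between 0 and 0.078 m and x of injector4 in the frame of tub between -0.066 and 0.066 m and y of injector4 in the frame of tub between -0.057 and 0.057 m and z of injector4 in the frame of tub between 0 and 0.078 m), for 0.2 s.
2. the lid is locked on the tub with the seal pressed, the injectors inside and the fingers off the lid (all of step 1 and angle between the x axis of lid and the x axis of tub, either way round below 0.14 rad and angle between the z axis of lid and the z axis of tub, either way round below 0.08 rad and horizontal distance between lid and tub below 0.006 m and value of joint seal above 0.002 m and z of lid in the frame of tub between 0.058 and 0.0645 m and contact force between the fingers and lid below 0.05 N), for 0.2 s.
3. the locked tub stands upright on the floor of the carton, let go (x of tub in the frame of carton between -0.03 and 0.03 m and y of tub in the frame of carton between -0.032 and 0.032 m and z of tub in the frame of carton between 0 and 0.01 m and angle between tub's own z axis and vertical below 0.1 rad and angle between the x axis of lid and the x axis of tub, either way round below 0.14 rad and angle between the z axis of lid and the z axis of tub, either way round below 0.08 rad and horizontal distance between lid and tub below 0.006 m and value of joint seal above 0.002 m and z of lid in the frame of tub between 0.058 and 0.0645 m and contact force between the fingers and lid below 0.05 N), for 0.2 s.
4. both end flaps are folded down (under 0.15 rad) while the side flaps are still open (over 0.9 rad) (value of joint each of flap_near, flap_far below 0.15 rad and value of joint each of flap_left, flap_right above 0.9 rad), for 0.1 s.
5. both side flaps are folded down over them (value of joint each of flap_near, flap_far, flap_left, flap_right below 0.15 rad), for 0.2 s.
At the end, for the whole second after the job is handed in: All injectors present are inside the tub; the lid is locked (its x axis within 0.14 rad of the tub's x either way round, seal pressed more than 2 mm); the tub stands upright (within 0.1 rad) on the carton's floor, within 30 mm of its middle; all four flaps are below 0.15 rad; everything is at rest (all of step 1 and all of step 5 and angle between the x axis of lid and the x axis of tub, either way round below 0.14 rad and angle between the z axis of lid and the z axis of tub, either way round below 0.08 rad and horizontal distance between lid and tub below 0.006 m and value of joint seal above 0.002 m and z of lid in the frame of tub between 0.058 and 0.0645 m and x of tub in the frame of carton between -0.03 and 0.03 m and y of tub in the frame of carton between -0.032 and 0.032 m and z of tub in the frame of carton between 0 and 0.01 m and angle between tub's own z axis and vertical below 0.1 rad and linear speed of tub below 0.02 m/s); the robot touches nothing.
It fails at once if a bystander is moved more than 6 cm (distance of any of tweezers, clipper, pillbox, amber, jar, mouthwash, deodorant from where it was at the start of the episode above 0.06 m).
It fails at once if a standing bottle, jar or can is tipped (angle between any of amber, jar, mouthwash, deodorant's own z axis and vertical above 0.5 rad).
It fails at once if the tub is tipped more than 35 degrees (angle between tub's own z axis and vertical above 0.61 rad).
Of injector1, injector2, injector3, injector4 only 2 to 4 are there at a start; the rules pass over those that are not, and their reading is None.
At some moment in a run one of lid, injector1, injector2, injector3, injector4 may be knocked a few centimetres aside while the robot is not near it.
It also fails if it takes over 200 s, if anything falls off the work surface, if the arm or the gripper's body presses on something with over 40 N, if the wrist force passes 120 N, or if a joint passes its speed limit or range.

## Robot

A 6-joint arm with a two-finger parallel gripper is mounted at the origin on the work surface. World frame = base frame: x ahead of the robot, y to its left, z up, the work surface at z = 0. Lengths are in m, angles in degrees, forces in N, time in s.
With the tool pointing down it reaches from about 0.325 to 0.75 m from the base axis. Payload 7.6 kg.
Tool frame: the origin (TCP) lies midway between the tips of the shut fingers; the grasp point (between the pads) lies behind it (r.hold_point_z is the z of the grasp point in the tool frame, in m); z points along the fingers, y is the line along which they close (so a half turn about z gives the same grasp; the last joint's range is limited). The gripper opens to 85 mm and grips with 20 to 120 N. Pads are 22 mm wide; open, the fingers measure 114 mm over their backs; the gripper's body (76 mm by 85 mm) begins 54 mm behind the grasp point. The pads swing forward as they close: fully open they stand 13 mm farther back than shut.
Start: joints at [-77.424, 2.991, 80.254, -0, 96.75, -4.028], TCP at [0.15, -0.503, 0.231] pointing down, gripper open.
Joint ranges: [-166.34, 166.34], [-52.06, 124.39], [6.96, 135.62], [-60.46, 240.46], [14.63, 156.25], [-167.68, 167.68]. Speed limits (degrees/s): [147.25, 147.25, 172.46, 180, 180, 180].

## Interface

Orientations are given as a 3x3 rotation matrix whose columns are the frame's x, y, z axes.
In Python, from rig import r gives the robot as it stands. The module is installed in compiled form; this text tells all that it offers.
- The arm moves only by the shell command python3 -m jog 'ROWS' [OPENING] [FORCE]. ROWS is a JSON object of lists of equal length, an entry for each row: "xyz": the shift along the tool's x, y, z in mm, a list of three; "rotation": the turn, a rotation vector about the tool's x, y, z in units of 5 degrees (1.0 is 5 degrees), a list of three. A call has 1 to 8 rows; each row shifts and turns the commanded pose from where the row before left it, along the tool's axes as they then stand; what a row does not reach is not made up. A row lasts 1/12 s, in which the tool goes at most 41.7 mm and 7.16 degrees, less where a joint would pass 70% of its speed; a pose out of reach is approached as far as the arm can. A call is refused whole if a number of a shift passes 41.7 or a number of a turn 1, either way. A call with a gripper value outside its range is refused whole. OPENING is the closure, from 0 (fully open) to 1 (shut), set as the call begins (- or left out, the last holds). The fingers move at their own pace and stop on an object; FORCE is the grip in N (left out, the last holds). Time passes only in rows, so rows that do not move let the fingers close. It gives the time, the measured TCP pose, the force, the opening and the grip force at its end, in the units of the state.
- r.state(): the state, without advancing time (a new reading comes with each control period).
- r.camera(name): name is "scene" or "top"; returns the picture (480x640x3 uint8, red, green, blue); there is no depth.
- r.camera_params(name): a dict with "K" (3x3 intrinsics, pixels), "origin" and "rotation" of the camera in the world. Camera axes: x right, y down, z forward; pixel columns grow to the right and rows downward; lengths in m; the calibration is good to about 2 mm. A picture is of the moment at which its call begins. camera_params takes no time and is no camera call.
- r.job_done(): hands the job in; it is judged then, once.
The state is a dict: "time": time; "joints": joint angles; "dq": joint speeds; "effort": joint torques, N m; "ee_pos": TCP position; "tool_rot": TCP orientation; "wrist_force": force on the tool from outside, world axes, zero at the start; "wrist_torque": the same for the moment, N m; "gripper_width": finger opening in m; "grasp_force": force on a finger pad.
Only numpy, scipy, OpenCV 4.12 (cv2) and the standard library are available. Lean on these libraries where they do the work, as an engineer would, in place of code of your own. Each camera call takes 0.05 s, during which the arm holds its last target. There are 200 camera calls.

## Working session

There is one attempt and no reset: what is moved stays moved. The work goes in short steps, Python scripts to look and compute and a shell command to move; the robot and the scene stay as the last step left them, time stands still between calls to the robot, and variables do not carry over. Pictures are saved under pics/ and viewed, at most 14 in all, crops included, and the job is handed in when it is done.

```bash
mkdir -p pics; ls; python3 - <<'E'
from rig import r
import cv2
for n in("scene","top"):
    cv2.imwrite(f"pics/{n}0.png",r.camera(n)[:,:,::-1]); p=r.camera_params(n); print(n,p)
s=r.state(); print(s, r.hold_point_z)
E
```

```text
pics
scene {'K': array([[575.91224074,   0.        , 318.86189741],
       [  0.        , 575.91224074, 240.28189545],
       [  0.        ,   0.        ,   1.        ]]), 'origin': array([ 1.26832733, -0.78090288,  0.85480111]), 'rotation': array([[ 0.72162248,  0.39320252, -0.56978309],
       [ 0.69223571, -0.41983146,  0.58698489],
       [-0.00840893, -0.8180057 , -0.57514865]])}
top {'K': array([[621.52724008,   0.        , 316.88215702],
       [  0.        , 621.52724008, 248.60477864],
       [  0.        ,   0.        ,   1.        ]]), 'origin': array([ 0.23398952, -0.00708043,  1.70020144]), 'rotation': array([[ 0.00358259, -0.986121  ,  0.1659896 ],
       [-0.99998389, -0.00426361, -0.0037466 ],
       [ 0.00440232, -0.16597351, -0.98612039]])}
{'time': 0.1, 'joints': array([-7.74219289e+01,  3.02211171e+00,  8.03069886e+01,  4.96279111e-04,
        9.67493263e+01, -4.02918995e+00]), 'dq': array([ 0.07882128, -0.2257906 , -0.12787154,  0.04369878, -0.10875335,
        0.0255182 ]), 'effort': array([ 8.32364130e-04, -3.82580960e+01, -3.60985816e+01, -6.37992844e-05,
        4.74394983e-03,  4.75809856e-06]), 'ee_pos': array([ 0.15000483, -0.50283546,  0.23057222]), 'tool_rot': array([[ 9.58286087e-01,  2.85810585e-01, -2.89688150e-04],
       [ 2.85810713e-01, -9.58285159e-01,  1.33782316e-03],
       [ 1.04760166e-04, -1.36481330e-03, -9.99999063e-01]]), 'wrist_force': array([ 0.2354486 , -0.70122043, -0.47229276]), 'wrist_torque': array([-0.05999093,  0.04968311, -0.05139683]), 'grasp_force': 0.0, 'gripper_width': 0.08538487865307912} -0.0187
```

View pics/scene0.png

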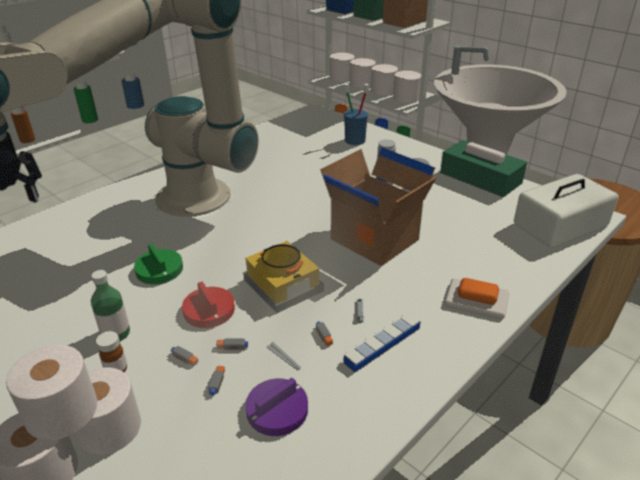

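View pics/top0.png

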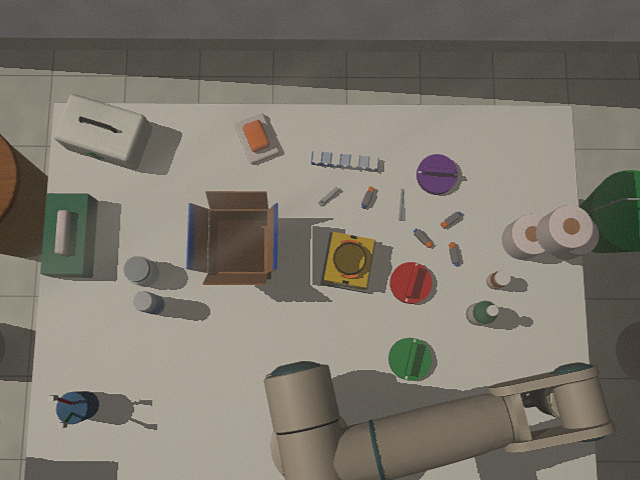

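The candidates for the lid in the top view are red (411,283), purple (437,174) and green (411,359). The red one matches the description. Four injectors lie at about (370,197), (424,238), (452,219) and (455,254). I'll enlarge that area to confirm.

```bash
cat > h.py <<'E'
import numpy as np, cv2
from rig import r
def ray(n,u,v,z):
    "pixel -> world point at height z"
    p=r.camera_params(n); d=p["rotation"]@np.linalg.solve(p["K"],[u,v,1.]); o=p["origin"]
    return o+d*(z-o[2])/d[2]
def px(n,X):
    p=r.camera_params(n); c=p["K"]@(p["rotation"].T@(np.asarray(X)-p["origin"])); return c[:2]/c[2]
def crop(n,name,x0,y0,w,h,k,im=None):
    im=r.camera(n) if im is None else im
    cv2.imwrite("pics/"+name,cv2.resize(im[y0:y0+h,x0:x0+w,::-1],None,fx=k,fy=k,interpolation=cv2.INTER_CUBIC))
def go(x,y,z,yaw=None):
    "print the tool-frame shift (mm) and turn about tool z (deg) to a world target; yaw = angle of tool y line in world"
    s=r.state(); R=s["tool_rot"]; d=R.T@(np.array([x,y,z])-s["ee_pos"])*1e3
    a=np.degrees(np.arctan2(R[1,1],R[0,1])); out=[np.round(d,1)]
    if yaw is not None: t=(yaw-a+90)%180-90; out+=["turn about tool z",round(-t,1),"j6",s["joints"][5].round(1)]
    print(*out)
def st():
    s=r.state(); print(round(s["time"],2),s["ee_pos"].round(4),"ya",np.degrees(np.arctan2(s["tool_rot"][1,1],s["tool_rot"][0,1])).round(1),"F",s["wrist_force"].round(1),"w",s["gripper_width"].round(4),s["grasp_force"].round(1), "j",s["joints"].round(0))
E
python3 - <<'E'
from h import *
im=cv2.imread("pics/top0.png")[:,:,::-1]
crop("top","c1.png",305,180,180,135,4.4,im)
E
```

```text
(no output)
```

View pics/c1.png

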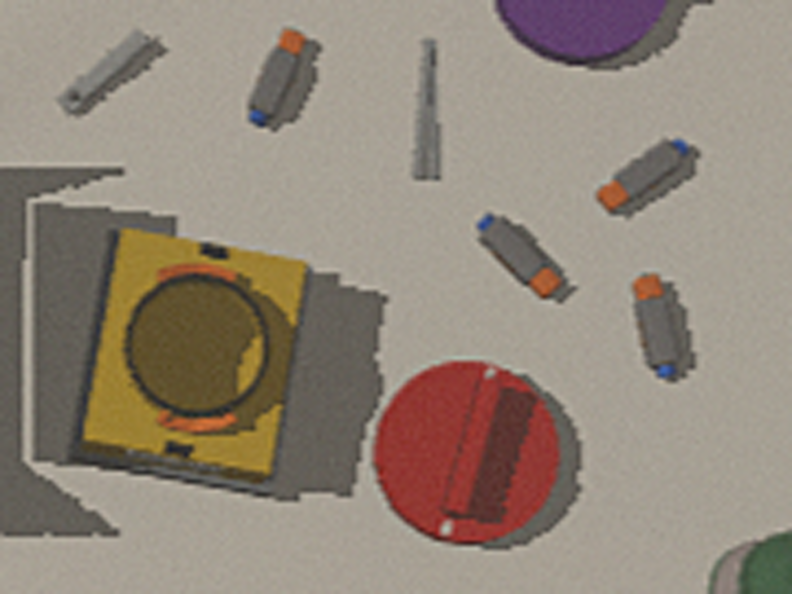

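The red lid is centred at crop (467,452), with its fin along (490,373)–(446,528). The tub's black marks are at (214,250) and (179,449), and the injector ends read cleanly. Next I compute positions and look at the carton.

```bash
python3 - <<'E'
from h import *
im=cv2.imread("pics/top0.png")[:,:,::-1]
crop("top","c2.png",175,180,120,115,5,im)
def c(u,v,z): return ray("top",u/4.4+305-.5+.11,v/4.4+180-.5+.11,z)
for n,a,b,z in[("A",(292,37),(258,118),.012),("B",(551,288),(484,220),.012),("C",(604,202),(684,146),.012),("D",(648,278),(668,374),.012),("tubmarks",(214,250),(179,449),.062),("tubdiag",(120,228),(270,482),.062),("tubdiag2",(308,263),(82,443),.062),("lidwhite",(490,373),(446,528),.022)]:
    P,Q=c(*a,z),c(*b,z);d=P-Q; print(n,((P+Q)/2).round(4),np.degrees(np.arctan2(d[1],d[0])).round(1),np.linalg.norm(d).round(4))
print("lid",c(467,452,.02), "neck",c(197,345,.081))
E
```

```text
A [ 0.6644 -0.1534  0.012 ] -22.7 0.0574
B [ 0.5511 -0.3046  0.012 ] -136.5 0.0597
C [ 0.6028 -0.3859  0.012 ] 125.1 0.0633
D [ 0.5057 -0.3915  0.012 ] 9.8 0.0617
tubmarks [ 0.4823 -0.0998  0.062 ] -10.1 0.124
tubdiag [ 0.4791 -0.0985  0.062 ] 30.1 0.1794
tubdiag2 [ 0.4801 -0.0992  0.062 ] -51.1 0.1766
lidwhite [ 0.4259 -0.2694  0.022 ] -16.9 0.1006
lid [ 0.4249268  -0.26895723  0.02      ] neck [ 0.4817507  -0.09898628  0.081     ]
```

View pics/c2.png

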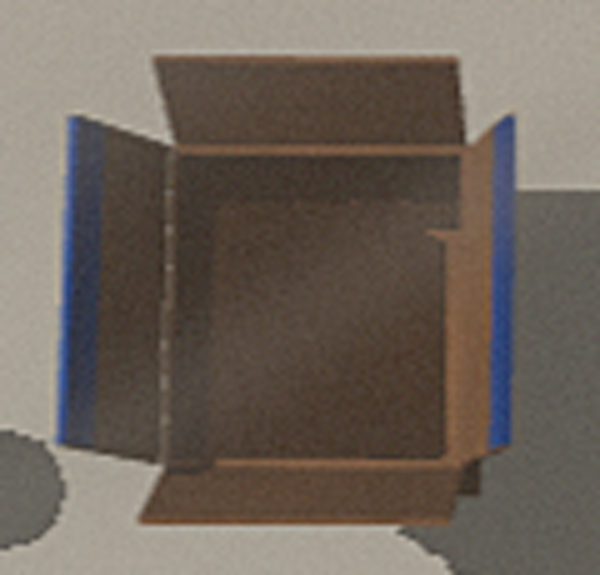

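```bash
python3 - <<'E'
from h import *
def c(u,v,z): return ray("top",u/5+175-.4,v/5+180-.4,z)
k=[c(*a,.124) for a in((170,150),(464,151),(452,463),(163,463))]
for a in k: print(a.round(4))
print(np.mean(k,0))
for n,u,v,z in[("mouthwash",490,312,.16),("amber",506,280,.085)]: print(n,ray("top",u,v,z).round(3))
go(.506,-.391,.1,99.8)
E
```

```text
[0.6008 0.2685 0.124 ]
[0.601  0.1159 0.124 ]
[0.4376 0.1192 0.124 ]
[0.437  0.2668 0.124 ]
[0.51910248 0.19259792 0.124     ]
mouthwash [ 0.336 -0.442  0.16 ]
amber [ 0.425 -0.508  0.085]
[373.1  -5.2 130.6] turn about tool z 6.8 j6 -4.0
```

```bash
python3 -m jog '{"xyz":[[40,0,0],[40,0,0],[40,0,0],[40,0,0],[40,0,0],[40,0,0],[40,0,0],[40,0,0]],"rotation":[[0,0,0.7],[0,0,0.7],[0,0,0],[0,0,0],[0,0,0],[0,0,0],[0,0,0],[0,0,0]]}' 0.45 40
python3 -m jog '{"xyz":[[20,-2,30],[17,-3,30],[5,0,30],[0,0,20],[0,0,0],[0,0,0]],"rotation":[[0,0,0],[0,0,0],[0,0,0],[0,0,0],[0,0,0],[0,0,0]]}'
python3 - <<'E'
from h import *
st(); go(.506,-.391,.003,99.8)
crop("top","c3.png",340,180,150,113,5.3)
E
```

```text
time: 0.77
ee_pos: [0.4658, -0.4417, 0.2307]
tool_rot: [[0.986, 0.167, -0.001], [0.167, -0.986, 0.001], [-0.001, -0.001, -1.0]]
wrist_force: [0.2, -1.2, 0.8]
gripper_width: 0.0467
grasp_force: 0.0
time: 1.27
ee_pos: [0.504, -0.4301, 0.12]
tool_rot: [[0.986, 0.167, -0.002], [0.167, -0.986, 0.002], [-0.002, -0.003, -1.0]]
wrist_force: [0.8, -0.2, 1.2]
gripper_width: 0.0465
grasp_force: 0.0Traceback (most recent call last):
  File "<stdin>", line 2, in <module>
  File "h.py", line 19, in st
    s=r.state(); print(round(s["time"],2),s["ee_pos"].round(4),"ya",np.degrees(np.arctan2(s["tool_rot"][1,1],s["tool_rot"][0,1])).round(1),"F",s["wrist_force"].round(1),"w",s["gripper_width"].round(4),s["grasp_force"].round(1), "j",s["joints"].round(0))
                                                                                                                                                                             ^^^^^^^^^^^^^^^^^^^^^^^^
AttributeError: 'float' object has no attribute 'round'
```

```bash
sed -i 's/s\["grasp_force"\].round(1)/round(float(s["grasp_force"]),1)/; s/s\["gripper_width"\].round(4)/round(float(s["gripper_width"]),4)/' h.py
python3 -m jog '{"xyz":[[8,-38,0],[0,0,40],[0,0,40],[0,0,20],[0,0,17],[0,0,0],[0,0,0]],"rotation":[[0,0,0],[0,0,0],[0,0,0],[0,0,0],[0,0,0],[0,0,0],[0,0,0]]}'
python3 -m jog '{"xyz":[[0,0,0],[0,0,0],[0,0,0],[0,0,0],[0,0,0],[0,0,0]],"rotation":[[0,0,0],[0,0,0],[0,0,0],[0,0,0],[0,0,0],[0,0,0]]}' 1 40
python3 -m jog '{"xyz":[[0,0,-30],[0,0,-40],[0,0,-40],[0,0,-40],[0,0,0]],"rotation":[[0,0,0],[0,0,0],[0,0,0],[0,0,0],[0,0,0]]}'
python3 - <<'E'
from h import *
st(); go(.4805,-.0992,.15,80)
E
```

```text
time: 1.85
ee_pos: [0.5065, -0.3927, 0.0061]
tool_rot: [[0.986, 0.166, 0.001], [0.166, -0.986, -0.001], [0.001, 0.001, -1.0]]
wrist_force: [-0.4, 0.3, 1.2]
gripper_width: 0.0469
grasp_force: 0.0
time: 2.35
ee_pos: [0.5074, -0.3931, 0.0074]
tool_rot: [[0.986, 0.167, 0.004], [0.167, -0.986, -0.003], [0.003, 0.004, -1.0]]
wrist_force: [-1.0, 0.2, 6.8]
gripper_width: 0.0188
grasp_force: 39.9
time: 2.77
ee_pos: [0.509, -0.3943, 0.1665]
tool_rot: [[0.986, 0.167, 0.013], [0.167, -0.986, -0.012], [0.011, 0.014, -1.0]]
wrist_force: [0.7, -0.2, 0.4]
gripper_width: 0.0186
grasp_force: 39.3
2.77 [ 0.509  -0.3943  0.1665] ya -80.4 F [ 0.7 -0.2  0.4] w 0.0186 39.3 j [-41.  23.  65.  -0.  91.  39.]
[  21.  -296.    12.6] turn about tool z 19.6 j6 39.3
```

```bash

python3 -m jog '{"xyz":[[3,-37,0],[3,-37,0],[3,-37,0],[3,-37,0],[-5,-38,0],[-10,-39,0],[-15,-39,0],[-15,-37,0]],"rotation":[[0,0,0],[0,0,0],[0,0,0],[0,0,1],[0,0,1],[0,0,1],[0,0,1],[0,0,0]]}'
python3 -m jog '{"xyz":[[0,0,0],[0,0,0]],"rotation":[[0,0,0],[0,0,0]]}'
python3 - <<'E'
from h import *
st(); go(.4805,-.0992,.05,80); print(r.state()["tool_rot"].round(3))
E
```

```text
time: 3.43
ee_pos: [0.4553, -0.0865, 0.1549]
tool_rot: [[0.983, -0.185, 0.001], [-0.185, -0.983, -0.0], [0.002, 0.0, -1.0]]
wrist_force: [0.9, 0.6, -0.7]
gripper_width: 0.0186
grasp_force: 39.3
time: 3.6
ee_pos: [0.4563, -0.0867, 0.1553]
tool_rot: [[0.984, -0.177, 0.002], [-0.177, -0.984, -0.001], [0.002, 0.0, -1.0]]
wrist_force: [0.3, -1.0, 0.0]
gripper_width: 0.0188
grasp_force: 39.4
3.6 [ 0.4563 -0.0867  0.1553] ya -100.2 F [ 0.3 -1.   0. ] w 0.0188 39.4 j [-15.  -5.  97.  -0.  88.  85.]
[ 25.8   7.9 105.3] turn about tool z -0.2 j6 84.9
[[ 0.984 -0.177  0.002]
 [-0.177 -0.984 -0.001]
 [ 0.002  0.    -1.   ]]
```

```bash

python3 -m jog '{"xyz":[[26,8,0],[0,0,0],[0,0,30],[0,0,40],[0,0,35],[0,0,0]],"rotation":[[0,0,0],[0,0,0],[0,0,0],[0,0,0],[0,0,0],[0,0,0]]}'
python3 -m jog '{"xyz":[[0,0,0],[0,0,0],[0,0,0],[0,0,-35],[0,0,-40],[0,0,-40],[0,0,0]],"rotation":[[0,0,0],[0,0,0],[0,0,0],[0,0,0],[0,0,0],[0,0,0],[0,0,0]]}' 0.62
python3 - <<'E'
from h import *
st(); 
crop("top","c3.png",305,180,180,135,4.4)
E
```

```text
time: 4.1
ee_pos: [0.4768, -0.1009, 0.043]
tool_rot: [[0.983, -0.182, -0.01], [-0.182, -0.983, 0.003], [-0.01, -0.001, -1.0]]
wrist_force: [0.7, 0.5, 1.3]
gripper_width: 0.0189
grasp_force: 40.8
time: 4.68
ee_pos: [0.4843, -0.102, 0.1759]
tool_rot: [[0.983, -0.181, 0.018], [-0.18, -0.984, -0.005], [0.018, 0.002, -1.0]]
wrist_force: [0.4, -0.3, -0.1]
gripper_width: 0.0322
grasp_force: 0.0
4.68 [ 0.4843 -0.102   0.1759] ya -100.4 F [ 0.4 -0.3 -0.1] w 0.0322 0.0 j [-16.  -1.  91.  -0.  89.  84.]
```

View pics/c3.png

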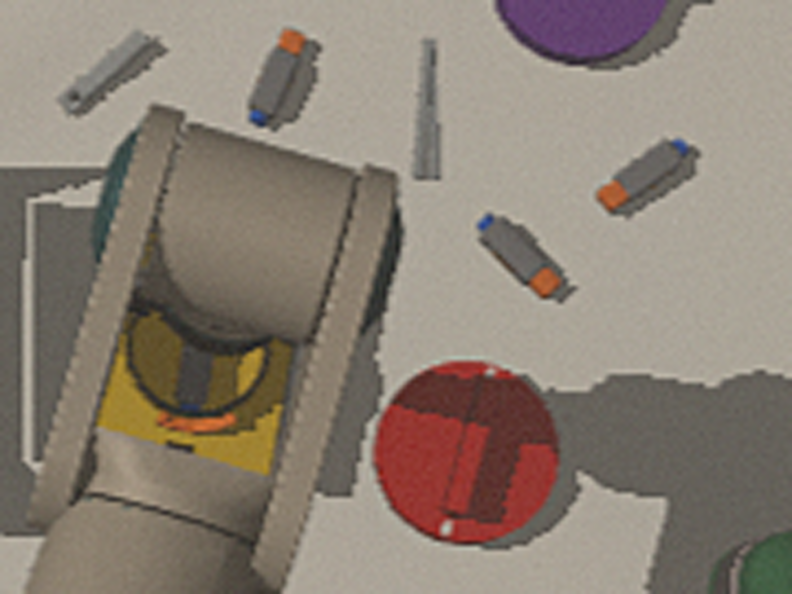

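Injector D is in the tub, and the other three and the lid haven't moved. Next is B.

```bash

python3 -m jog '{"xyz":[[0,0,0],[0,0,0]],"rotation":[[0,0,0],[0,0,0]]}' 0.45
python3 - <<'E'
from h import *
st(); go(.551,-.305,.003,133.5);go(.603,-.386,.003,35)
E
```

```text
time: 4.9
ee_pos: [0.48, -0.1007, 0.1642]
tool_rot: [[0.984, -0.18, -0.0], [-0.18, -0.984, -0.0], [-0.0, 0.0, -1.0]]
wrist_force: [-0.1, 0.2, -0.5]
gripper_width: 0.047
grasp_force: 0.0
4.9 [ 0.48   -0.1007  0.1642] ya -100.4 F [-0.1  0.2 -0.5] w 0.047 0.0 j [-16.  -1.  92.  -0.  89.  84.]
[106.7 188.1 161.2] turn about tool z -53.9 j6 84.2
[172.5 258.4 161.2] turn about tool z 44.6 j6 84.2
```

```bash

python3 -m jog '{"xyz":[[18,31,0],[18,31,0],[18,31,0],[18,31,0],[18,32,0],[17,32,0],[0,0,20],[0,0,20]],"rotation":[[0,0,0],[0,0,0],[0,0,0],[0,0,0],[0,0,0],[0,0,0],[0,0,-1],[0,0,-1]]}'
python3 -m jog '{"xyz":[[0,0,20],[0,0,10],[0,0,0],[0,0,0],[0,0,0],[0,0,0],[0,0,0],[0,0,0]],"rotation":[[0,0,-1],[0,0,-1],[0,0,-1],[0,0,-1],[0,0,-1],[0,0,-1],[0,0,-1],[0,0,-1]]}'
python3 -m jog '{"xyz":[[0,0,0],[0,0,0],[0,0,0]],"rotation":[[0,0,-0.8],[0,0,0],[0,0,0]]}'
python3 - <<'E'
from h import *
st(); go(.551,-.305,.003,133.5)
E
```

```text
time: 5.57
ee_pos: [0.5516, -0.3071, 0.1228]
tool_rot: [[1.0, -0.006, -0.0], [-0.006, -1.0, -0.0], [-0.0, 0.0, -1.0]]
wrist_force: [-0.0, 0.9, -0.8]
gripper_width: 0.0467
grasp_force: 0.0
time: 6.23
ee_pos: [0.5509, -0.3045, 0.0926]
tool_rot: [[0.768, 0.641, -0.003], [0.641, -0.768, 0.002], [-0.001, -0.003, -1.0]]
wrist_force: [0.5, -0.5, -0.2]
gripper_width: 0.0472
grasp_force: 0.0
time: 6.48
ee_pos: [0.5511, -0.3046, 0.0931]
tool_rot: [[0.726, 0.688, -0.002], [0.688, -0.726, 0.001], [-0.001, -0.002, -1.0]]
wrist_force: [-0.1, 0.0, 0.1]
gripper_width: 0.0469
grasp_force: 0.0
6.48 [ 0.5511 -0.3046  0.0931] ya -46.5 F [-0.1  0.   0.1] w 0.0469 0.0 j [-32.  24.  71.  -0.  85.  14.]
[-0.2  0.4 90.1] turn about tool z -0.0 j6 14.2
```

```bash

python3 -m jog '{"xyz":[[0,0,35],[0,0,30],[0,0,15],[0,0,7],[0,0,0],[0,0,0]],"rotation":[[0,0,0],[0,0,0],[0,0,0],[0,0,0],[0,0,0],[0,0,0]]}'
python3 -m jog '{"xyz":[[0,0,0],[0,0,0],[0,0,0],[0,0,0],[0,0,0]],"rotation":[[0,0,0],[0,0,0],[0,0,0],[0,0,0],[0,0,0]]}' 1 40
python3 -m jog '{"xyz":[[0,0,-35],[0,0,-40],[0,0,-40],[0,0,-40],[0,0,0],[0,0,0]],"rotation":[[0,0,0.9],[0,0,1],[0,0,1],[0,0,1],[0,0,1],[0,0,1]]}'
python3 -m jog '{"xyz":[[0,0,0],[0,0,0],[0,0,0],[0,0,0],[0,0,0],[0,0,0],[0,0,0]],"rotation":[[0,0,1],[0,0,1],[0,0,1],[0,0,1],[0,0,1],[0,0,0],[0,0,0]]}'
python3 - <<'E'
from h import *
st(); go(.4805,-.1,.055,80)
E
```

```text
time: 6.98
ee_pos: [0.552, -0.3051, 0.008]
tool_rot: [[0.725, 0.689, 0.001], [0.689, -0.725, -0.0], [0.0, 0.001, -1.0]]
wrist_force: [-0.2, 0.6, 0.3]
gripper_width: 0.0472
grasp_force: 0.0
time: 7.4
ee_pos: [0.5526, -0.3056, 0.0093]
tool_rot: [[0.724, 0.69, 0.003], [0.69, -0.724, -0.002], [0.001, 0.003, -1.0]]
wrist_force: [-0.6, 0.8, 5.5]
gripper_width: 0.0187
grasp_force: 40.1
time: 7.9
ee_pos: [0.5529, -0.3057, 0.1669]
tool_rot: [[0.971, 0.239, 0.006], [0.239, -0.971, -0.004], [0.005, 0.006, -1.0]]
wrist_force: [-0.6, 1.1, -1.4]
gripper_width: 0.0186
grasp_force: 39.4
time: 8.48
ee_pos: [0.5516, -0.3049, 0.1624]
tool_rot: [[0.982, -0.187, 0.0], [-0.187, -0.982, -0.0], [0.0, 0.0, -1.0]]
wrist_force: [-0.6, -0.4, -0.1]
gripper_width: 0.0187
grasp_force: 39.4
8.48 [ 0.5516 -0.3049  0.1624] ya -100.8 F [-0.6 -0.4 -0.1] w 0.0187 39.4 j [-32.  22.  67.  -0.  92.  68.]
[-108.1 -188.1  107.4] turn about tool z -0.8 j6 68.5
```

```bash

python3 -m jog '{"xyz":[[-18,-31,0],[-18,-31,0],[-18,-31,0],[-18,-31,0],[-18,-30,0],[-18,-30,0],[0,0,0],[0,0,0]],"rotation":[[0,0,0],[0,0,0],[0,0,0],[0,0,0],[0,0,0],[0,0,0],[0,0,0],[0,0,0]]}'
python3 -m jog '{"xyz":[[0,0,30],[0,0,40],[0,0,35],[0,0,0],[0,0,0]],"rotation":[[0,0,0],[0,0,0],[0,0,0],[0,0,0],[0,0,0]]}'
python3 -m jog '{"xyz":[[0,0,0],[0,0,0],[0,0,0],[0,0,-35],[0,0,-40],[0,0,-30],[0,0,0],[0,0,0]],"rotation":[[0,0,0],[0,0,0],[0,0,0],[0,0,0],[0,0,0],[0,0,0],[0,0,0],[0,0,0]]}' 0.62
python3 - <<'E'
from h import *
st(); go(.603,-.386,.003,35)
E
```

```text
time: 9.15
ee_pos: [0.4802, -0.1027, 0.1628]
tool_rot: [[0.983, -0.184, 0.001], [-0.184, -0.983, -0.001], [0.001, 0.0, -1.0]]
wrist_force: [-0.0, -0.9, -0.2]
gripper_width: 0.0187
grasp_force: 39.4
time: 9.57
ee_pos: [0.4796, -0.1044, 0.0564]
tool_rot: [[0.982, -0.189, -0.004], [-0.189, -0.982, 0.001], [-0.004, -0.0, -1.0]]
wrist_force: [0.3, -0.1, 0.7]
gripper_width: 0.0185
grasp_force: 39.4
time: 10.23
ee_pos: [0.4819, -0.1043, 0.166]
tool_rot: [[0.982, -0.189, 0.007], [-0.189, -0.982, -0.002], [0.007, 0.001, -1.0]]
wrist_force: [0.1, -0.0, -1.0]
gripper_width: 0.0325
grasp_force: 0.0
10.23 [ 0.4819 -0.1043  0.166 ] ya -100.9 F [ 0.1 -0.  -1. ] w 0.0325 0.0 j [-17.  -1.  92.  -0.  89.  84.]
[171.  253.7 164.4] turn about tool z 44.1 j6 84.4
```

```bash

python3 -m jog '{"xyz":[[21,31,0],[21,31,0],[21,32,0],[21,32,0],[21,32,0],[22,32,0],[22,32,0],[22,32,0]],"rotation":[[0,0,0],[0,0,0],[0,0,0],[0,0,0],[0,0,0],[0,0,0],[0,0,0],[0,0,0]]}' 0.45
python3 -m jog '{"xyz":[[0,0,0],[0,0,20],[0,0,20],[0,0,20],[0,0,10],[0,0,0],[0,0,0],[0,0,0]],"rotation":[[0,0,1],[0,0,1],[0,0,1],[0,0,1],[0,0,1],[0,0,1],[0,0,1],[0,0,1]]}'
python3 -m jog '{"xyz":[[0,0,0],[0,0,0],[0,0,0]],"rotation":[[0,0,0.8],[0,0,0],[0,0,0]]}'
python3 - <<'E'
from h import *
st(); go(.603,-.386,.005,35); crop("top","c4.png",330,180,150,113,5.2)
E
```

```text
time: 10.9
ee_pos: [0.6003, -0.3871, 0.1611]
tool_rot: [[0.982, -0.189, -0.001], [-0.189, -0.982, 0.001], [-0.001, -0.001, -1.0]]
wrist_force: [0.3, 0.3, 1.0]
gripper_width: 0.0469
grasp_force: 0.0
time: 11.57
ee_pos: [0.5997, -0.3852, 0.0907]
tool_rot: [[0.627, -0.779, -0.002], [-0.779, -0.627, 0.001], [-0.002, 0.001, -1.0]]
wrist_force: [-0.4, 0.2, 0.3]
gripper_width: 0.0471
grasp_force: 0.0
time: 11.82
ee_pos: [0.6, -0.3854, 0.0914]
tool_rot: [[0.577, -0.817, -0.001], [-0.817, -0.577, 0.001], [-0.001, 0.0, -1.0]]
wrist_force: [0.4, -0.4, 0.1]
gripper_width: 0.0471
grasp_force: 0.0
11.82 [ 0.6    -0.3854  0.0914] ya -144.8 F [ 0.4 -0.4  0.1] w 0.0471 0.0 j [-36.  38.  53.  -0.  89. 109.]
[ 2.4 -2.2 86.4] turn about tool z 0.2 j6 109.1
```

View pics/c4.png

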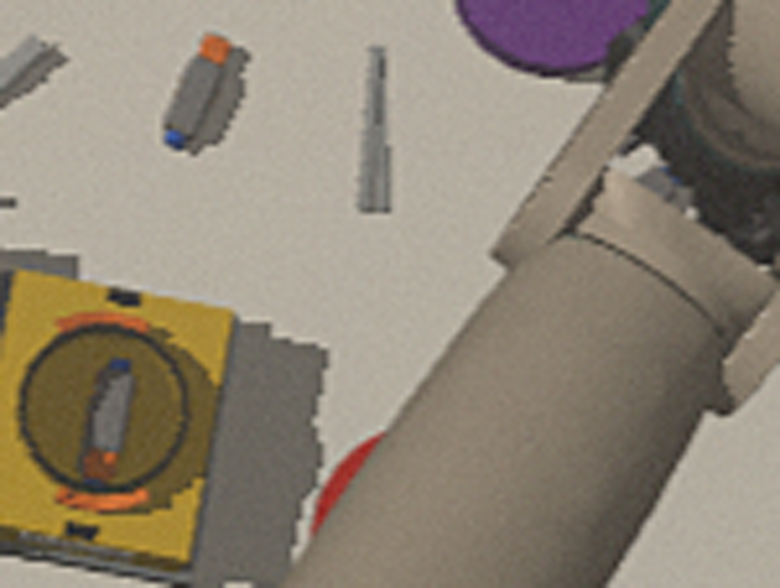

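C is where it was, and B lies on D inside the tub. I'll grasp C.

```bash

python3 -m jog '{"xyz":[[2,-2,35],[0,0,30],[0,0,15],[0,0,6],[0,0,0],[0,0,0]],"rotation":[[0,0,0],[0,0,0],[0,0,0],[0,0,0],[0,0,0],[0,0,0]]}'
python3 -m jog '{"xyz":[[0,0,0],[0,0,0],[0,0,0],[0,0,0],[0,0,0]],"rotation":[[0,0,0],[0,0,0],[0,0,0],[0,0,0],[0,0,0]]}' 1 40
python3 -m jog '{"xyz":[[0,0,-35],[0,0,-40],[0,0,-40],[0,0,-40],[0,0,0],[0,0,0]],"rotation":[[0,0,-0.8],[0,0,-1],[0,0,-1],[0,0,-1],[0,0,-1],[0,0,-1]]}'
python3 -m jog '{"xyz":[[0,0,0],[0,0,0],[0,0,0],[0,0,0],[0,0,0]],"rotation":[[0,0,-1],[0,0,-1],[0,0,-1],[0,0,0],[0,0,0]]}'
python3 - <<'E'
from h import *
st(); go(.4805,-.107,.06,80)
E
```

```text
time: 12.37
ee_pos: [0.6036, -0.3865, 0.0078]
tool_rot: [[0.575, -0.818, 0.002], [-0.818, -0.575, -0.001], [0.002, -0.001, -1.0]]
wrist_force: [0.6, -0.5, 0.5]
gripper_width: 0.0465
grasp_force: 0.0
time: 12.78
ee_pos: [0.604, -0.3868, 0.0089]
tool_rot: [[0.575, -0.818, 0.003], [-0.818, -0.575, -0.002], [0.004, -0.001, -1.0]]
wrist_force: [-0.1, -0.2, 5.8]
gripper_width: 0.0186
grasp_force: 39.8
time: 13.28
ee_pos: [0.6043, -0.387, 0.1668]
tool_rot: [[0.901, -0.433, 0.007], [-0.433, -0.902, -0.005], [0.008, 0.002, -1.0]]
wrist_force: [0.0, 0.1, -2.0]
gripper_width: 0.0189
grasp_force: 39.2
time: 13.7
ee_pos: [0.603, -0.3861, 0.1615]
tool_rot: [[0.981, -0.191, 0.0], [-0.191, -0.981, -0.0], [0.0, 0.0, -1.0]]
wrist_force: [-0.1, -0.7, -1.0]
gripper_width: 0.0187
grasp_force: 39.2
13.7 [ 0.603  -0.3861  0.1615] ya -101.0 F [-0.1 -0.7 -1. ] w 0.0187 39.2 j [-36.  36.  47.  -0.  97.  65.]
[-173.7 -250.4  101.4] turn about tool z -1.0 j6 65.5
```

```bash

python3 -m jog '{"xyz":[[-22,-31,0],[-22,-31,0],[-22,-31,0],[-22,-31,0],[-22,-31,0],[-22,-32,0],[-21,-32,0],[-21,-31,0]],"rotation":[[0,0,0],[0,0,0],[0,0,0],[0,0,0],[0,0,0],[0,0,0],[0,0,0],[0,0,0]]}'
python3 -m jog '{"xyz":[[0,0,0],[0,0,0],[0,0,30],[0,0,40],[0,0,30],[0,0,0],[0,0,0]],"rotation":[[0,0,0],[0,0,0],[0,0,0],[0,0,0],[0,0,0],[0,0,0],[0,0,0]]}'
python3 -m jog '{"xyz":[[0,0,0],[0,0,0],[0,0,0],[0,0,-35],[0,0,-40],[0,0,-30],[0,0,0],[0,0,0]],"rotation":[[0,0,0],[0,0,0],[0,0,0],[0,0,0],[0,0,0],[0,0,0],[0,0,0],[0,0,0]]}' 0.68
python3 - <<'E'
from h import *
st(); go(.6645,-.1535,.09,67.3)
E
```

```text
time: 14.37
ee_pos: [0.4784, -0.1061, 0.1615]
tool_rot: [[0.981, -0.192, 0.001], [-0.192, -0.981, -0.0], [0.001, -0.0, -1.0]]
wrist_force: [0.9, -0.3, -0.3]
gripper_width: 0.0188
grasp_force: 39.2
time: 14.95
ee_pos: [0.4788, -0.1083, 0.0605]
tool_rot: [[0.982, -0.191, -0.003], [-0.191, -0.982, 0.001], [-0.003, -0.0, -1.0]]
wrist_force: [-0.4, 0.0, -1.3]
gripper_width: 0.0189
grasp_force: 39.3
time: 15.62
ee_pos: [0.4809, -0.1081, 0.1699]
tool_rot: [[0.982, -0.189, 0.007], [-0.189, -0.982, -0.002], [0.007, 0.001, -1.0]]
wrist_force: [0.5, -0.4, -0.9]
gripper_width: 0.0272
grasp_force: 0.0
15.62 [ 0.4809 -0.1081  0.1699] ya -100.9 F [ 0.5 -0.4 -0.9] w 0.0272 0.0 j [-17.  -1.  91.  -0.  89.  84.]
[188.3   9.8  81.2] turn about tool z 11.8 j6 83.9
```

```bash

python3 -m jog '{"xyz":[[37,2,0],[37,2,0],[37,2,0],[37,2,0],[37,2,0],[0,0,30],[0,0,30],[0,0,20]],"rotation":[[0,0,0],[0,0,0],[0,0,0],[0,0,0],[0,0,0],[0,0,1],[0,0,1],[0,0,0.4]]}' 0.45
python3 -m jog '{"xyz":[[0,0,0],[0,0,0]],"rotation":[[0,0,0],[0,0,0]]}'
python3 - <<'E'
from h import *
st(); go(.6645,-.1535,.005,67.3); crop("top","c5.png",305,180,180,135,4.4)
E
```

```text
time: 16.28
ee_pos: [0.6583, -0.1522, 0.0813]
tool_rot: [[0.919, -0.393, -0.005], [-0.393, -0.919, 0.001], [-0.005, 0.001, -1.0]]
wrist_force: [0.3, 0.6, -0.1]
gripper_width: 0.0468
grasp_force: 0.0
time: 16.45
ee_pos: [0.6582, -0.1522, 0.0845]
tool_rot: [[0.922, -0.388, -0.004], [-0.388, -0.922, 0.001], [-0.004, 0.001, -1.0]]
wrist_force: [-0.6, -0.7, 0.9]
gripper_width: 0.0469
grasp_force: 0.0
16.45 [ 0.6582 -0.1522  0.0845] ya -112.8 F [-0.6 -0.7  0.9] w 0.0469 0.0 j [-16.  32.  62.  -0.  86.  97.]
[ 6.6 -1.3 79.5] turn about tool z -0.1 j6 96.7
```

View pics/c5.png

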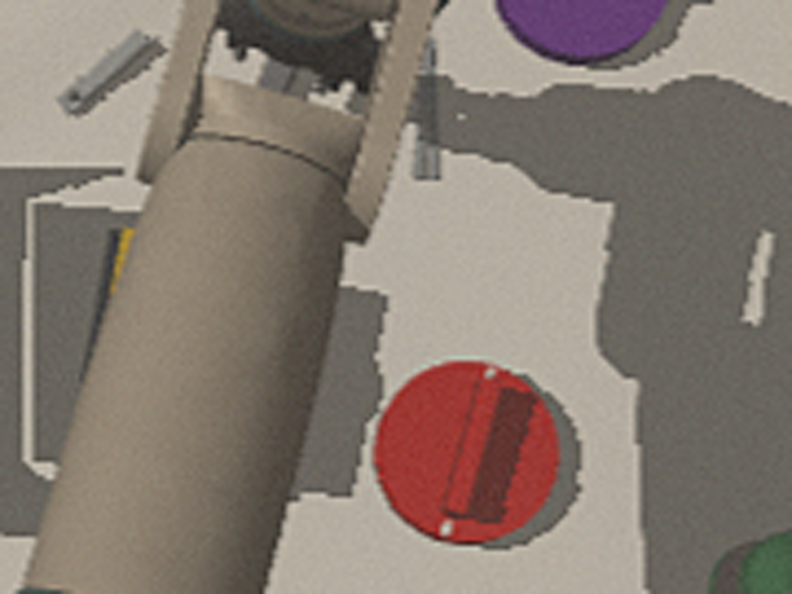

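A's barrel shows at crop (285,78), under the gripper as expected. I'll grasp it.

```bash

python3 -m jog '{"xyz":[[6,-1,30],[0,0,25],[0,0,15],[0,0,7],[0,0,0],[0,0,0]],"rotation":[[0,0,0],[0,0,0],[0,0,0],[0,0,0],[0,0,0],[0,0,0]]}'
python3 -m jog '{"xyz":[[0,0,0],[0,0,0],[0,0,0],[0,0,0],[0,0,0]],"rotation":[[0,0,0],[0,0,0],[0,0,0],[0,0,0],[0,0,0]]}' 1 40
python3 -m jog '{"xyz":[[0,0,-35],[0,0,-40],[0,0,-40],[0,0,-40],[0,0,0],[0,0,0]],"rotation":[[0,0,0],[0,0,-0.8],[0,0,-0.8],[0,0,-0.8],[0,0,0],[0,0,0]]}'
python3 - <<'E'
from h import *
st(); go(.4805,-.098,.07,80)
E
```

```text
time: 17.0
ee_pos: [0.6659, -0.1541, 0.0111]
tool_rot: [[0.921, -0.389, 0.002], [-0.389, -0.921, -0.001], [0.002, -0.0, -1.0]]
wrist_force: [0.3, -0.3, 0.1]
gripper_width: 0.0468
grasp_force: 0.0
time: 17.42
ee_pos: [0.6662, -0.1542, 0.0115]
tool_rot: [[0.921, -0.389, 0.003], [-0.389, -0.921, -0.001], [0.003, -0.0, -1.0]]
wrist_force: [-1.2, -0.6, 6.1]
gripper_width: 0.0185
grasp_force: 39.9
time: 17.92
ee_pos: [0.6665, -0.1543, 0.1688]
tool_rot: [[0.982, -0.189, 0.007], [-0.189, -0.982, -0.002], [0.008, 0.001, -1.0]]
wrist_force: [-0.2, -0.5, -0.6]
gripper_width: 0.0187
grasp_force: 39.2
17.92 [ 0.6665 -0.1543  0.1688] ya -100.9 F [-0.2 -0.5 -0.6] w 0.0187 39.2 j [-16.  30.  55.  -0.  95.  85.]
[-194.1  -20.1   97.3] turn about tool z -0.9 j6 84.8
```

```bash

python3 -m jog '{"xyz":[[-32,-3,0],[-32,-3,0],[-32,-3,0],[-32,-3,0],[-32,-4,0],[-32,-4,0],[0,0,0],[0,0,0]],"rotation":[[0,0,0],[0,0,0],[0,0,0],[0,0,0],[0,0,0],[0,0,0],[0,0,0],[0,0,0]]}'
python3 -m jog '{"xyz":[[0,0,30],[0,0,35],[0,0,25],[0,0,0],[0,0,0]],"rotation":[[0,0,0],[0,0,0],[0,0,0],[0,0,0],[0,0,0]]}'
python3 -m jog '{"xyz":[[0,0,0],[0,0,0],[0,0,0],[0,0,-35],[0,0,-40],[0,0,-30],[0,0,0],[0,0,0]],"rotation":[[0,0,0],[0,0,0],[0,0,0],[0,0,0],[0,0,0],[0,0,0],[0,0,0],[0,0,0]]}' 0.66
python3 - <<'E'
from h import *
st(); go(.425,-.269,.15,73.1)
E
```

```text
time: 18.58
ee_pos: [0.4789, -0.0974, 0.1631]
tool_rot: [[0.982, -0.189, -0.002], [-0.189, -0.982, 0.0], [-0.002, -0.0, -1.0]]
wrist_force: [0.1, 0.5, -0.7]
gripper_width: 0.0189
grasp_force: 39.2
time: 19.0
ee_pos: [0.4807, -0.0981, 0.0729]
tool_rot: [[0.982, -0.189, -0.002], [-0.189, -0.982, 0.001], [-0.002, -0.0, -1.0]]
wrist_force: [0.4, 1.3, 0.2]
gripper_width: 0.0183
grasp_force: 47.6
time: 19.67
ee_pos: [0.4815, -0.0983, 0.1817]
tool_rot: [[0.982, -0.189, 0.005], [-0.189, -0.982, -0.002], [0.005, 0.001, -1.0]]
wrist_force: [1.2, 0.0, -1.8]
gripper_width: 0.0289
grasp_force: 0.0
19.67 [ 0.4815 -0.0983  0.1817] ya -100.9 F [ 1.2  0.  -1.8] w 0.0289 0.0 j [-16.  -2.  90.  -0.  91.  85.]
[-23.3 178.3  31.7] turn about tool z 6.0 j6 85.1
```

```bash

python3 -m jog '{"xyz":[[-4,30,0],[-4,30,0],[-4,30,0],[-4,30,0],[-4,30,0],[-3,28,30],[0,0,0],[0,0,0]],"rotation":[[0,0,0.6],[0,0,0.6],[0,0,0],[0,0,0],[0,0,0],[0,0,0],[0,0,0],[0,0,0]]}' 0.45
python3 - <<'E'
from h import *
st(); go(.4255,-.269,.03,73.1); crop("top","c6.png",305,180,180,135,4.4)
E
```

```text
time: 20.33
ee_pos: [0.4092, -0.2634, 0.1463]
tool_rot: [[0.956, -0.293, -0.005], [-0.293, -0.956, 0.004], [-0.005, -0.002, -1.0]]
wrist_force: [-0.7, -0.1, 0.0]
gripper_width: 0.0467
grasp_force: 0.0
20.33 [ 0.4092 -0.2634  0.1463] ya -107.1 F [-0.7 -0.1  0. ] w 0.0467 0.0 j [-37.  -0.  94.   0.  87.  70.]
[ 17.8   0.8 116.2] turn about tool z -0.2 j6 69.9
```

View pics/c6.png

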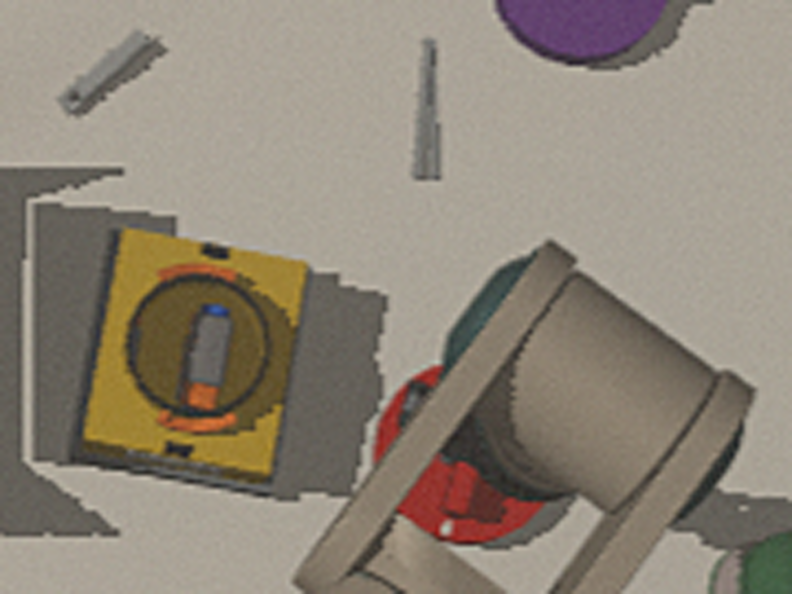

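Only one injector shows in the mouth: blue end at (215,310), orange at (200,395). I'll check the scene camera for A.

```bash
python3 - <<'E'
from h import *
crop("scene","c7.png",150,190,220,165,3.6)
E
```

```text
(no output)
```

View pics/c7.png

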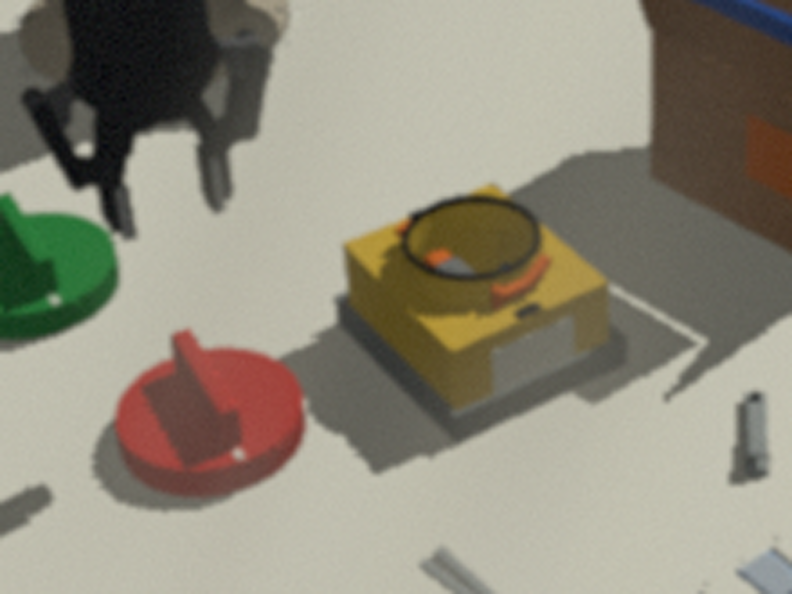

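A isn't on the shelf anywhere, so it's in the tub beside the stack. The red lid (c7 at 210,420), with upright fin and white marks, is the one meant. I'll grasp its fin.

```bash

python3 -m jog '{"xyz":[[18,1,0],[0,0,40],[0,0,35],[0,0,25],[0,0,13],[0,0,0],[0,0,0],[0,0,0]],"rotation":[[0,0,0],[0,0,0],[0,0,0],[0,0,0],[0,0,0],[0,0,0],[0,0,0],[0,0,0]]}'
python3 -m jog '{"xyz":[[0,0,0],[0,0,0],[0,0,0],[0,0,0],[0,0,0],[0,0,0]],"rotation":[[0,0,0],[0,0,0],[0,0,0],[0,0,0],[0,0,0],[0,0,0]]}' 1 60
python3 -m jog '{"xyz":[[0,0,-10],[0,0,-30],[0,0,-40],[0,0,-40],[0,0,0],[0,0,0]],"rotation":[[0,0,0],[0,0,0],[0,0,0],[0,0,0],[0,0,0],[0,0,0]]}'
python3 - <<'E'
from h import *
st();  crop("top","c8.png",305,180,180,135,4.4)
E
```

```text
time: 21.1
ee_pos: [0.4293, -0.2697, 0.0382]
tool_rot: [[0.957, -0.29, 0.003], [-0.29, -0.957, -0.002], [0.003, 0.001, -1.0]]
wrist_force: [0.7, 0.0, -0.1]
gripper_width: 0.0466
grasp_force: 0.0
time: 21.6
ee_pos: [0.4287, -0.2701, 0.0377]
tool_rot: [[0.957, -0.291, 0.002], [-0.291, -0.957, -0.001], [0.002, 0.001, -1.0]]
wrist_force: [-1.2, 0.9, 6.4]
gripper_width: 0.0126
grasp_force: 61.9
time: 22.1
ee_pos: [0.429, -0.2704, 0.1597]
tool_rot: [[0.957, -0.291, 0.005], [-0.291, -0.957, -0.004], [0.006, 0.002, -1.0]]
wrist_force: [-0.6, -0.9, -1.3]
gripper_width: 0.0122
grasp_force: 61.0
22.1 [ 0.429  -0.2704  0.1597] ya -106.9 F [-0.6 -0.9 -1.3] w 0.0122 61.0 j [-36.   2.  90.  -0.  88.  71.]
```

```bash
cat > fit.py <<'E'
from h import *
from scipy.optimize import minimize
def sil(n,parts,K=4):
    m=np.zeros((480*K,640*K),np.uint8)
    for P in parts:
        q=np.array([px(n,p) for p in P],np.float32)
        cv2.fillConvexPoly(m,cv2.convexHull(((q+.5)*K-.5).astype(np.float32)).round().astype(np.int32),255)
    return cv2.resize(m,(640,480),interpolation=cv2.INTER_AREA)/255.
def box(c,R,dx,dy,z0,z1): return [np.r_[c+R@[sx*dx,sy*dy],z] for sx in(-1,1) for sy in(-1,1) for z in(z0,z1)]
def cyl(c,rad,z0,z1): return [np.r_[c[0]+rad*np.cos(t),c[1]+rad*np.sin(t),z] for t in np.linspace(0,6.28,60) for z in(z0,z1)]
rot=lambda a:np.array([[np.cos(a),-np.sin(a)],[np.sin(a),np.cos(a)]])
def lid(v,z=0): R=rot(v[2]); c=np.array(v[:2]); return [cyl(c,.0565,z,z+.022),box(c,R,.043,.007,z+.022,z+.052)]
def tub(v): R=rot(v[2]); c=np.array(v[:2]); return [box(c,R,.066,.057,.026,.066),cyl(c,.044,.066,.088)]
def mask(im,lo,hi,roi,close=0):
    h=cv2.cvtColor(im,cv2.COLOR_RGB2HSV); m=cv2.inRange(h,lo,hi)
    if lo[0]==0: m|=cv2.inRange(h,(172,lo[1],lo[2]),(180,255,255))
    z=np.zeros_like(m); x0,y0,x1,y1=roi; z[y0:y1,x0:x1]=m[y0:y1,x0:x1]
    n,l,s,_=cv2.connectedComponentsWithStats(z); z=(l==1+s[1:,4].argmax()).astype(np.uint8)*255
    c,_=cv2.findContours(z,cv2.RETR_EXTERNAL,cv2.CHAIN_APPROX_NONE); o=np.zeros_like(z); cv2.drawContours(o,c,-1,255,-1); return o/255.
def fit(n,model,m,v0):
    f=lambda v:np.abs(sil(n,model(v))-m).sum()
    s=minimize(f,v0,method="Nelder-Mead",options=dict(initial_simplex=np.array([v0]+[np.add(v0,d) for d in((.006,0,0),(0,.006,0),(0,0,.06))]),xatol=1e-4,fatol=.5,maxiter=150))
    return s.x[:2].round(4),np.degrees(s.x[2]).round(1),round(s.fun,1),m.sum()
E
python3 - <<'E'
from fit import *
t0=cv2.imread("pics/top0.png")[:,:,::-1].copy(); s0=cv2.imread("pics/scene0.png")[:,:,::-1].copy()
print("lid",fit("top",lid,mask(t0,(0,110,40),(8,255,255),(380,250,445,310)),[.4255,-.269,-.295]))
print("lid",fit("scene",lid,mask(s0,(0,110,40),(8,255,255),(170,270,250,335)),[.4255,-.269,-.295]))
for k,(a,b) in enumerate([(t0,s0),(r.camera("top"),r.camera("scene"))]):
  print("tub",fit("top",tub,mask(a,(18,110,30),(32,255,255),(310,220,385,300)),[.481,-.099,-.18]))
  print("tub",fit("scene",tub,mask(b,(18,110,30),(32,255,255),(235,225,330,310)),[.481,-.099,-.18]))
E
```

```text
Traceback (most recent call last):
  File "fit.py", line 22, in fit
    s=minimize(f,v0,method="Nelder-Mead",options=dict(initial_simplex=np.array([v0]+[np.add(v0,d) for d in((.006,0,0),(0,.006,0),(0,0,.06))]),xatol=1e-4,fatol=.5,maxiter=150))
  File "fit.py", line 21, in <lambda>
    f=lambda v:np.abs(sil(n,model(v))-m).sum()
                      ~~~^^^^^^^^^^^^
  File "fit.py", line 6, in sil
    q=np.array([px(n,p) for p in P],np.float32)
                ~~^^^^^
  File "h.py", line 8, in px
    p=r.camera_params(n); c=p["K"]@(p["rotation"].T@(np.asarray(X)-p["origin"])); return c[:2]/c[2]
ValueError: time passes only in moves, steps and waits
```

```bash
python3 - <<'E'
s=open("h.py").read()
s=s.replace("def ray",'import functools\n@functools.cache\ndef cp(n): return r.camera_params(n)\ndef ray',1).replace("p=r.camera_params(n)","p=cp(n)")
open("h.py","w").write(s)
E
cat > f1.py <<'E'
from fit import *
t0=cv2.imread("pics/top0.png")[:,:,::-1].copy(); s0=cv2.imread("pics/scene0.png")[:,:,::-1].copy()
print("lid",fit("top",lid,mask(t0,(0,110,40),(8,255,255),(380,250,445,310)),[.4255,-.269,-.295]))
print("lid",fit("scene",lid,mask(s0,(0,110,40),(8,255,255),(170,270,250,335)),[.4255,-.269,-.295]))
for k,(a,b) in enumerate([(t0,s0),(r.camera("top"),r.camera("scene"))]):
  print("tub",fit("top",tub,mask(a,(18,110,30),(32,255,255),(310,220,385,300)),[.481,-.099,-.18]))
  print("tub",fit("scene",tub,mask(b,(18,110,30),(32,255,255),(235,225,330,310)),[.481,-.099,-.18]))
E
time python3 f1.py
```

```text
lid (array([ 0.4256, -0.2695]), np.float64(-16.5), np.float64(57.0), np.float64(1358.0))
lid (array([ 0.4208, -0.2361]), np.float64(-9.9), np.float64(1097.5), np.float64(715.0))
tub (array([ 0.482 , -0.0984]), np.float64(-10.7), np.float64(117.6), np.float64(2130.0))
tub (array([ 0.4834, -0.0998]), np.float64(-10.3), np.float64(751.4), np.float64(2190.0))
tub (array([ 0.481 , -0.0988]), np.float64(-10.5), np.float64(120.0), np.float64(2143.0))
tub (array([ 0.4832, -0.0999]), np.float64(-9.8), np.float64(742.7), np.float64(2177.0))
real	0m4.521s
user	0m3.432s
sys	0m0.381s
```

```bash

python3 -m jog '{"xyz":[[0,0,0],[0,0,0],[0,0,0],[0,0,0],[0,0,0],[0,0,0],[0,0,0],[0,0,0]],"rotation":[[0,0,-1],[0,0,-1],[0,0,-1],[0,0,-1],[0,0,-1],[0,0,-1],[0,0,-1],[0,0,-1]]}'
python3 -m jog '{"xyz":[[0,0,0],[0,0,0],[0,0,0],[0,0,0],[0,0,0],[0,0,0],[0,0,0],[0,0,0]],"rotation":[[0,0,-1],[0,0,-1],[0,0,-1],[0,0,-1],[0,0,-1],[0,0,-1],[0,0,-0.4],[0,0,0]]}'
python3 - <<'E'
from h import *
st(); go(.4833,-.0961,.15,145)
E
```

```text
time: 22.92
ee_pos: [0.4272, -0.269, 0.1544]
tool_rot: [[0.918, 0.396, -0.003], [0.396, -0.918, 0.002], [-0.002, -0.003, -1.0]]
wrist_force: [-0.8, 0.7, -2.0]
gripper_width: 0.0127
grasp_force: 60.9
time: 23.58
ee_pos: [0.4273, -0.2691, 0.1545]
tool_rot: [[0.571, 0.821, -0.003], [0.821, -0.571, 0.002], [-0.0, -0.003, -1.0]]
wrist_force: [-0.3, 0.1, -0.6]
gripper_width: 0.0124
grasp_force: 60.9
23.58 [ 0.4273 -0.2691  0.1545] ya -34.8 F [-0.3  0.1 -0.6] w 0.0124 60.9 j [-36.   2.  90.  -0.  88.  -2.]
[174.  -52.8   4.7] turn about tool z 0.2 j6 -1.6
```

```bash

python3 -m jog '{"xyz":[[29,-8,0],[29,-9,0],[29,-9,0],[29,-9,0],[29,-9,0],[28,-8,0],[0,0,0],[0,0,0]],"rotation":[[0,0,0],[0,0,0],[0,0,0],[0,0,0],[0,0,0],[0,0,0],[0,0,0],[0,0,0]]}'
python3 -m jog '{"xyz":[[0,0,0],[0,0,0],[0,0,0]],"rotation":[[0,0,0],[0,0,0],[0,0,0]]}'
python3 - <<'E'
from h import *
st(); go(.4833,-.0961,.115,145)
E
```

```text
time: 24.25
ee_pos: [0.484, -0.0967, 0.1552]
tool_rot: [[0.571, 0.821, -0.002], [0.821, -0.571, 0.0], [-0.001, -0.002, -1.0]]
wrist_force: [-1.4, -0.8, -1.4]
gripper_width: 0.0126
grasp_force: 60.9
time: 24.5
ee_pos: [0.4839, -0.0988, 0.156]
tool_rot: [[0.574, 0.819, -0.001], [0.819, -0.574, -0.0], [-0.0, -0.0, -1.0]]
wrist_force: [-0.1, -0.2, -1.0]
gripper_width: 0.0124
grasp_force: 60.9
24.5 [ 0.4839 -0.0988  0.156 ] ya -35.0 F [-0.1 -0.2 -1. ] w 0.0124 60.9 j [-16.   0.  92.  -0.  88.  19.]
[ 1.9 -2.  41. ] turn about tool z -0.0 j6 19.2
```

```bash

python3 -m jog '{"xyz":[[2,-2,15],[0,0,15],[0,0,11],[0,0,0],[0,0,0],[0,0,0]],"rotation":[[0,0,0],[0,0,0],[0,0,0],[0,0,0],[0,0,0],[0,0,0]]}'
python3 - <<'E'
from h import *
st(); go(.4833,-.0961,.115,145)
from fit import *
im=r.camera("scene"); v=[.4815,-.0987,.96]
m=mask(im,(0,110,40),(8,255,255),(200,150,360,300)); print(m.sum())
E
```

```text
time: 25.0
ee_pos: [0.484, -0.0955, 0.1161]
tool_rot: [[0.573, 0.82, 0.001], [0.82, -0.573, -0.0], [0.0, 0.001, -1.0]]
wrist_force: [0.1, -0.3, -1.0]
gripper_width: 0.0122
grasp_force: 60.9
25.0 [ 0.484  -0.0955  0.1161] ya -34.9 F [ 0.1 -0.3 -1. ] w 0.0122 60.9 j [-15.   2.  95.  -0.  83.  19.]
[-0.9 -0.3  1.1] turn about tool z 0.1 j6 19.5
1384.0
```

The lid's lower edge is already below the neck top with no contact force, so it is centred. I'll lower it the rest of the way.

```bash

python3 -m jog '{"xyz":[[0,0,4],[0,0,2],[0,0,0],[0,0,0]],"rotation":[[0,0,0],[0,0,0],[0,0,0],[0,0,0]]}'
python3 -m jog '{"xyz":[[0,0,1],[0,0,1],[0,0,0],[0,0,0]],"rotation":[[0,0,0],[0,0,0],[0,0,0],[0,0,0]]}'
python3 -m jog '{"xyz":[[0,0,1],[0,0,0],[0,0,0]],"rotation":[[0,0,0],[0,0,0],[0,0,0]]}'
```

```text
time: 25.38
ee_pos: [0.4837, -0.0951, 0.1092]
tool_rot: [[0.572, 0.82, -0.0], [0.82, -0.572, 0.0], [-0.0, -0.0, -1.0]]
wrist_force: [-0.8, 0.5, -0.8]
gripper_width: 0.0118
grasp_force: 60.9
time: 25.72
ee_pos: [0.4838, -0.0952, 0.1075]
tool_rot: [[0.572, 0.82, 0.0], [0.82, -0.572, -0.0], [-0.0, 0.0, -1.0]]
wrist_force: [-0.6, 0.1, 0.7]
gripper_width: 0.0125
grasp_force: 61.1
time: 25.97
ee_pos: [0.4839, -0.0952, 0.1066]
tool_rot: [[0.572, 0.82, 0.0], [0.82, -0.572, -0.0], [0.0, 0.001, -1.0]]
wrist_force: [-1.1, -1.1, 2.2]
gripper_width: 0.0123
grasp_force: 61.4
```

```bash

python3 -m jog '{"xyz":[[0,0,0],[0,0,0],[0,0,0],[-3,0,4],[0,0,4],[0,0,0],[0,0,0],[0,0,0]],"rotation":[[0,0,0],[0,0,0],[0,0,0],[0,0,0],[0,0,0],[0,0,0],[0,0,0],[0,0,0]]}' 0.6
python3 -m jog '{"xyz":[[0,0,0],[0,0,0],[0,0,0],[0,0,0],[0,0,0]],"rotation":[[0,0,0],[0,0,0],[0,0,0],[0,0,0],[0,0,0]]}' 1 100
python3 - <<'E'
from h import *
st(); go(.4817,-.0982,.099,145); crop("scene","c9.png",200,190,160,120,5)
E
```

```text
time: 26.63
ee_pos: [0.482, -0.0976, 0.0982]
tool_rot: [[0.572, 0.82, -0.0], [0.82, -0.572, -0.0], [-0.0, -0.0, -1.0]]
wrist_force: [0.3, 0.7, -0.1]
gripper_width: 0.0342
grasp_force: 0.0
time: 27.05
ee_pos: [0.4822, -0.0976, 0.0985]
tool_rot: [[0.572, 0.82, 0.0], [0.82, -0.572, -0.0], [0.0, 0.0, -1.0]]
wrist_force: [0.3, -0.6, 1.1]
gripper_width: 0.0123
grasp_force: 97.6
27.05 [ 0.4822 -0.0976  0.0985] ya -34.9 F [ 0.3 -0.6  1.1] w 0.0123 97.6 j [-16.   3.  96.  -0.  81.  19.]
[-0.7 -0.1 -0.5] turn about tool z 0.1 j6 19.2
```

View pics/c9.png

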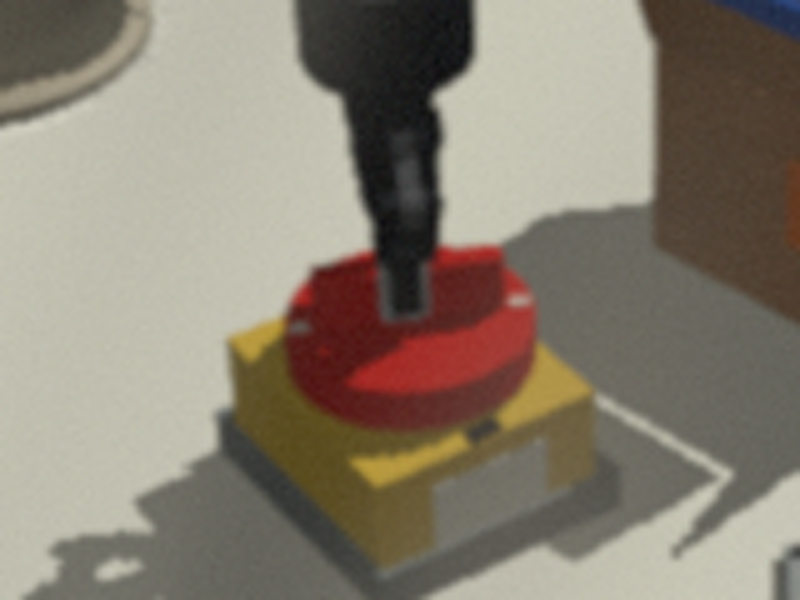

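The lid sits level on the tub with the fin gripped at mid-length. Now I twist clockwise, descending 3 mm over the ramp.

```bash

python3 -m jog '{"xyz":[[0,0,0],[0,0,0],[0,0,0.3],[0,0,0.4],[0,0,0.5],[0,0,0.5],[0,0,0.5],[0,0,0.4]],"rotation":[[0,0,0.9],[0,0,0.9],[0,0,0.9],[0,0,0.9],[0,0,0.9],[0,0,0.9],[0,0,0.9],[0,0,0.9]]}'
python3 -m jog '{"xyz":[[0,0,0.3],[0,0,0.3],[0,0,0],[0,0,0],[0,0,0]],"rotation":[[0,0,0.9],[0,0,0.9],[0,0,0.9],[0,0,0.9],[0,0,0]]}'
python3 - <<'E'
from h import *
st(); print(r.state()["wrist_torque"]); go(.4817,-.0982,.095,80)
E
```

```text
time: 27.77
ee_pos: [0.4825, -0.0977, 0.0964]
tool_rot: [[0.946, 0.324, 0.001], [0.324, -0.946, -0.0], [0.001, 0.001, -1.0]]
wrist_force: [-0.3, 0.8, 3.5]
gripper_width: 0.0124
grasp_force: 98.2
time: 28.18
ee_pos: [0.4825, -0.0977, 0.0958]
tool_rot: [[1.0, 0.017, 0.001], [0.017, -1.0, -0.0], [0.001, 0.0, -1.0]]
wrist_force: [-0.5, 0.5, 3.6]
gripper_width: 0.012
grasp_force: 98.2
28.18 [ 0.4825 -0.0977  0.0958] ya -89.0 F [-0.5  0.5  3.6] w 0.012 98.2 j [-16.   3.  96.  -0.  81.  73.]
[ 0.07851949  0.05460704 -0.17735378]
[-0.8  0.5  0.8] turn about tool z 11.0 j6 73.3
```

```bash

python3 -m jog '{"xyz":[[0,0,0],[0,0,0],[0,0,0],[0,0,0],[0,0,0]],"rotation":[[0,0,0.7],[0,0,0.7],[0,0,0.6],[0,0,0],[0,0,0]]}'
python3 - <<'E'
from h import *
st(); print(r.state()["wrist_torque"])
E
python3 -m jog '{"xyz":[[0,0,0],[0,0,0],[0,0,0],[0,0,0]],"rotation":[[0,0,0.4],[0,0,0.2],[0,0,0],[0,0,0]]}'
python3 - <<'E'
from h import *
st(); print(r.state()["wrist_torque"])
E
```

```text
time: 28.6
ee_pos: [0.4825, -0.0976, 0.0957]
tool_rot: [[0.988, -0.152, 0.001], [-0.152, -0.988, -0.0], [0.001, -0.0, -1.0]]
wrist_force: [0.1, 1.4, 4.7]
gripper_width: 0.0123
grasp_force: 98.4
28.6 [ 0.4825 -0.0976  0.0957] ya -98.7 F [0.1 1.4 4.7] w 0.0123 98.4 j [-16.   3.  96.   0.  81.  83.]
[ 0.12821699  0.00444468 -0.14572051]
time: 28.93
ee_pos: [0.4825, -0.0977, 0.0957]
tool_rot: [[0.979, -0.203, 0.001], [-0.203, -0.979, -0.001], [0.001, 0.0, -1.0]]
wrist_force: [-0.1, -0.2, 5.7]
gripper_width: 0.0123
grasp_force: 98.4
28.93 [ 0.4825 -0.0977  0.0957] ya -101.7 F [-0.1 -0.2  5.7] w 0.0123 98.4 j [-16.   3.  96.  -0.  81.  86.]
[0.03785869 0.05294118 0.13452207]
```

```bash

python3 -m jog '{"xyz":[[0,0,0],[0,0,0],[0,0,0],[0,0,0]],"rotation":[[0,0,0.3],[0,0,0.3],[0,0,0],[0,0,0]]}'
python3 - <<'E'
from h import *
st(); print(r.state()["wrist_torque"])
E
python3 -m jog '{"xyz":[[0,0,0],[0,0,0],[0,0,0],[0,0,0]],"rotation":[[0,0,0.3],[0,0,0.3],[0,0,0],[0,0,0]]}'
python3 - <<'E'
from h import *
st(); print(r.state()["wrist_torque"])
E
```

```text
time: 29.27
ee_pos: [0.4829, -0.0974, 0.0958]
tool_rot: [[0.967, -0.253, 0.002], [-0.253, -0.967, -0.0], [0.002, -0.0, -1.0]]
wrist_force: [4.5, 1.5, 4.7]
gripper_width: 0.0117
grasp_force: 98.7
29.27 [ 0.4829 -0.0974  0.0958] ya -104.7 F [4.5 1.5 4.7] w 0.0117 98.7 j [-16.   3.  96.   0.  81.  89.]
[ 0.33803782 -0.66324031  0.84578367]
time: 29.6
ee_pos: [0.483, -0.0973, 0.0958]
tool_rot: [[0.953, -0.302, 0.002], [-0.302, -0.953, -0.001], [0.003, -0.0, -1.0]]
wrist_force: [6.5, 1.1, 5.4]
gripper_width: 0.012
grasp_force: 107.5
29.6 [ 0.483  -0.0973  0.0958] ya -107.6 F [6.5 1.1 5.4] w 0.012 107.5 j [-16.   3.  96.   0.  81.  92.]
[ 0.35313126 -0.73446994  2.12753196]
```

The stop is reached (moment 2 N m). I'll release and look.

```bash

python3 -m jog '{"xyz":[[0,0,0],[0,0,0],[0,0,0],[0,0,-20],[0,0,-35],[0,0,-35],[0,0,0],[0,0,0]],"rotation":[[0,0,0],[0,0,0],[0,0,0],[0,0,0],[0,0,0],[0,0,0],[0,0,0],[0,0,0]]}' 0.55
python3 -m jog '{"xyz":[[-10,40,0],[-10,40,0],[-10,40,0],[0,40,0],[0,0,0],[0,0,0]],"rotation":[[0,0,0],[0,0,0],[0,0,0],[0,0,0],[0,0,0],[0,0,0]]}'
python3 - <<'E'
from h import *
st(); a=r.camera("top"); b=r.camera("scene"); cv2.imwrite("pics/topL.png",a[:,:,::-1])
k=cv2.resize(a[210:310,300:400,::-1],None,fx=4,fy=4,interpolation=2); j=cv2.resize(b[215:315,230:330,::-1],None,fx=4,fy=4,interpolation=2)
cv2.imwrite("pics/c10.png",np.hstack([k,j]))
E
```

```text
time: 30.27
ee_pos: [0.4827, -0.0981, 0.187]
tool_rot: [[0.951, -0.308, 0.003], [-0.308, -0.951, -0.001], [0.004, 0.0, -1.0]]
wrist_force: [0.1, 0.5, -0.4]
gripper_width: 0.0383
grasp_force: 0.0
time: 30.77
ee_pos: [0.4028, -0.2418, 0.1833]
tool_rot: [[0.95, -0.311, -0.003], [-0.311, -0.95, 0.002], [-0.003, -0.001, -1.0]]
wrist_force: [-0.5, 0.4, -0.2]
gripper_width: 0.0386
grasp_force: 0.0
30.77 [ 0.4028 -0.2418  0.1833] ya -108.1 F [-0.5  0.4 -0.2] w 0.0386 0.0 j [-35.  -5.  93.  -0.  92.  73.]
```

View pics/c10.png

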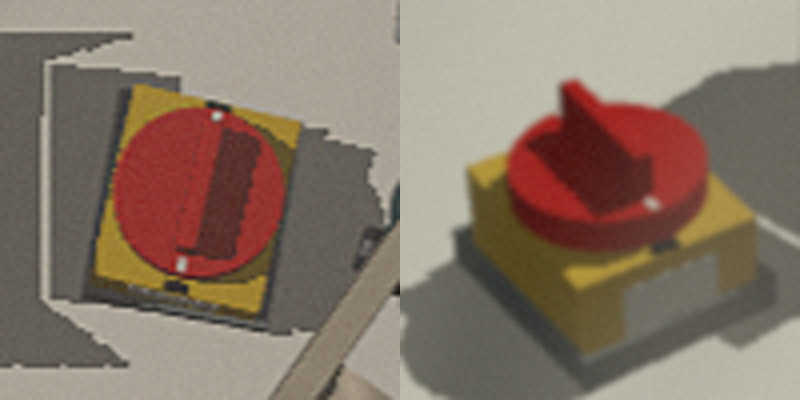

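Locked: the white fin marks (217,117)/(181,264) line up with the black marks (219,106)/(177,288) to within a degree. Now I pick it up by the fin.

```bash

python3 -m jog '{"xyz":[[0,-40,0],[10,-40,0],[10,-40,0],[10,-40,0],[0,0,0],[0,0,0]],"rotation":[[0,0,-0.9],[0,0,0],[0,0,0],[0,0,0],[0,0,0],[0,0,0]]}' 0.55
python3 - <<'E'
from fit import *
st(); go(.482,-.0985,.095,76.5)
a=cv2.imread("pics/topL.png")[:,:,::-1].copy()
print(fit("top",lambda v:lid(v,.067),mask(a,(0,110,40),(8,255,255),(310,220,385,300)),[.482,-.098,-.23]))
E
```

```text
time: 31.37
ee_pos: [0.4741, -0.0896, 0.1844]
tool_rot: [[0.974, -0.225, -0.001], [-0.225, -0.974, 0.0], [-0.001, 0.0, -1.0]]
wrist_force: [-0.7, 0.6, 0.5]
gripper_width: 0.0386
grasp_force: 0.0
31.37 [ 0.4741 -0.0896  0.1844] ya -103.0 F [-0.7  0.6  0.5] w 0.0386 0.0 j [-15.  -3.  91.  -0.  91.  88.]
[ 9.8  6.9 89.4] turn about tool z 0.5 j6 87.9
(array([ 0.4826, -0.0984]), np.float64(-13.3), np.float64(54.2), np.float64(1448.0))
```

```bash

python3 -m jog '{"xyz":[[10,7,0],[0,0,30],[0,0,30],[0,0,20],[0,0,9],[0,0,0],[0,0,0],[0,0,0]],"rotation":[[0,0,0],[0,0,0],[0,0,0],[0,0,0],[0,0,0],[0,0,0],[0,0,0],[0,0,0]]}'
python3 -m jog '{"xyz":[[0,0,0],[0,0,0],[0,0,0],[0,0,0],[0,0,0],[0,0,0]],"rotation":[[0,0,0],[0,0,0],[0,0,0],[0,0,0],[0,0,0],[0,0,0]]}' 1 120
python3 -m jog '{"xyz":[[0,0,-5],[0,0,-10],[0,0,-15],[0,0,-20],[0,0,-30],[0,0,0],[0,0,0],[0,0,0]],"rotation":[[0,0,0],[0,0,0],[0,0,0],[0,0,0],[0,0,0],[0,0,0],[0,0,0],[0,0,0]]}'
python3 - <<'E'
from h import *
st(); go(.519,.193,.31,90)
E
```

```text
time: 32.03
ee_pos: [0.4826, -0.1023, 0.0979]
tool_rot: [[0.973, -0.232, 0.003], [-0.232, -0.973, -0.001], [0.003, 0.0, -1.0]]
wrist_force: [0.3, -0.8, 0.2]
gripper_width: 0.0388
grasp_force: 0.0
time: 32.53
ee_pos: [0.4828, -0.1005, 0.0976]
tool_rot: [[0.973, -0.23, 0.003], [-0.23, -0.973, 0.002], [0.003, -0.003, -1.0]]
wrist_force: [0.9, 6.1, 3.1]
gripper_width: 0.0116
grasp_force: 117.4
time: 33.2
ee_pos: [0.4812, -0.1021, 0.1753]
tool_rot: [[0.973, -0.232, -0.001], [-0.232, -0.973, -0.0], [-0.001, 0.001, -1.0]]
wrist_force: [-0.2, 0.3, -4.8]
gripper_width: 0.0116
grasp_force: 117.8
33.2 [ 0.4812 -0.1021  0.1753] ya -103.4 F [-0.2  0.3 -4.8] w 0.0116 117.8 j [-16.  -1.  91.  -0.  90.  87.]
[ -31.9 -295.7 -134.8] turn about tool z -13.4 j6 87.2
```

```bash

python3 -m jog '{"xyz":[[0,0,-25],[0,0,-30],[0,0,-30],[0,0,-30],[0,0,-20],[0,0,0],[0,0,0]],"rotation":[[0,0,0],[0,0,-0.4],[0,0,-0.6],[0,0,-0.6],[0,0,-0.6],[0,0,-0.5],[0,0,0]]}'
python3 -m jog '{"xyz":[[0,0,0],[0,0,0]],"rotation":[[0,0,0],[0,0,0]]}'
python3 - <<'E'
from h import *
st(); go(.519,.193,.31,90)
E
```

```text
time: 33.78
ee_pos: [0.4817, -0.1021, 0.3108]
tool_rot: [[1.0, 0.003, -0.0], [0.003, -1.0, -0.0], [-0.0, 0.0, -1.0]]
wrist_force: [1.1, -0.3, -6.1]
gripper_width: 0.0116
grasp_force: 117.9
time: 33.95
ee_pos: [0.4812, -0.1018, 0.3089]
tool_rot: [[1.0, 0.0, -0.004], [0.0, -1.0, 0.001], [-0.004, -0.001, -1.0]]
wrist_force: [-0.2, 0.4, -4.3]
gripper_width: 0.0112
grasp_force: 117.9
33.95 [ 0.4812 -0.1018  0.3089] ya -90.0 F [-0.2  0.4 -4.3] w 0.0112 117.9 j [-16.  -2.  77.  -0. 106.  74.]
[  37.9 -294.8   -1. ] turn about tool z 0.0 j6 73.7
```

```bash

python3 -m jog '{"xyz":[[2,-15,0],[4,-30,0],[4,-35,0],[5,-35,0],[5,-35,0],[5,-35,0],[5,-35,0],[4,-35,0]],"rotation":[[0,0,0],[0,0,0],[0,0,0],[0,0,0],[0,0,0],[0,0,0],[0,0,0],[0,0,0]]}'
python3 -m jog '{"xyz":[[2,-25,0],[2,-15,0],[0,0,0],[0,0,0],[0,0,0]],"rotation":[[0,0,0],[0,0,0],[0,0,0],[0,0,0],[0,0,0]]}'
python3 - <<'E'
from h import *
st(); go(.519,.193,.18,90); crop("top","c11.png",160,150,160,120,5)
E
```

```text
time: 34.62
ee_pos: [0.5149, 0.1549, 0.3095]
tool_rot: [[1.0, 0.001, -0.002], [0.001, -1.0, -0.001], [-0.002, 0.001, -1.0]]
wrist_force: [1.2, -1.1, -4.1]
gripper_width: 0.0114
grasp_force: 117.9
time: 35.03
ee_pos: [0.519, 0.1925, 0.31]
tool_rot: [[1.0, 0.001, -0.002], [0.001, -1.0, -0.001], [-0.002, 0.001, -1.0]]
wrist_force: [-0.2, -0.5, -4.3]
gripper_width: 0.0115
grasp_force: 118.3
35.03 [0.519  0.1925 0.31  ] ya -89.9 F [-0.2 -0.5 -4.3] w 0.0115 118.3 j [ 17.   8.  66.  -0. 106. 106.]
[  0.2  -0.6 130. ] turn about tool z 0.1 j6 106.5
```

View pics/c11.png

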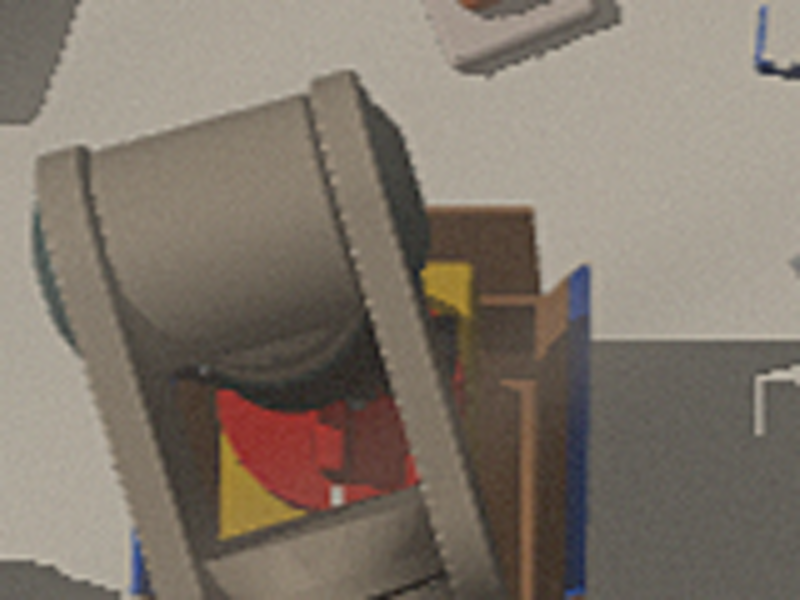

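The tub hangs above the carton, square with it. Lowering.

```bash

python3 -m jog '{"xyz":[[0,0,20],[0,0,25],[0,0,25],[0,0,25],[0,0,20],[0,0,0],[0,0,0],[0,0,0]],"rotation":[[0,0,0],[0,0,0],[0,0,0],[0,0,0],[0,0,0],[0,0,0],[0,0,0],[0,0,0]]}'
python3 -m jog '{"xyz":[[0,0,15],[0,0,15],[0,0,15],[0,0,15],[0,0,15],[0,0,10],[0,0,0],[0,0,0]],"rotation":[[0,0,0],[0,0,0],[0,0,0],[0,0,0],[0,0,0],[0,0,0],[0,0,0],[0,0,0]]}'
python3 - <<'E'
from h import *
st(); go(.519,.193,.0976,90)
E
```

```text
time: 35.75
ee_pos: [0.5199, 0.1928, 0.198]
tool_rot: [[1.0, 0.001, 0.003], [0.001, -1.0, 0.001], [0.003, -0.001, -1.0]]
wrist_force: [0.3, -0.3, -3.1]
gripper_width: 0.0118
grasp_force: 118.2
time: 36.42
ee_pos: [0.5197, 0.1932, 0.1122]
tool_rot: [[1.0, 0.002, 0.001], [0.002, -1.0, 0.0], [0.001, -0.0, -1.0]]
wrist_force: [0.3, -0.4, -4.1]
gripper_width: 0.0111
grasp_force: 118.1
36.42 [0.5197 0.1932 0.1122] ya -89.9 F [ 0.3 -0.4 -4.1] w 0.0111 118.1 j [ 17.  12.  85.  -0.  84. 106.]
[-0.7  0.2 14.6] turn about tool z 0.1 j6 106.5
```

```bash

python3 -m jog '{"xyz":[[0,0,5],[0,0,5],[0,0,2],[0,0,0],[0,0,0]],"rotation":[[0,0,0],[0,0,0],[0,0,0],[0,0,0],[0,0,0]]}'
python3 -m jog '{"xyz":[[0,0,1],[0,0,1],[0,0,0],[0,0,0]],"rotation":[[0,0,0],[0,0,0],[0,0,0],[0,0,0]]}'
python3 -m jog '{"xyz":[[0,0,1],[0,0,0],[0,0,0]],"rotation":[[0,0,0],[0,0,0],[0,0,0]]}'
```

```text
time: 36.83
ee_pos: [0.5192, 0.1931, 0.0991]
tool_rot: [[1.0, 0.002, -0.0], [0.002, -1.0, -0.0], [-0.0, 0.0, -1.0]]
wrist_force: [-0.9, 0.1, -4.3]
gripper_width: 0.0115
grasp_force: 118.3
time: 37.17
ee_pos: [0.5193, 0.1933, 0.0974]
tool_rot: [[1.0, 0.002, 0.001], [0.002, -1.0, 0.0], [0.001, -0.0, -1.0]]
wrist_force: [0.7, 0.5, -3.6]
gripper_width: 0.0115
grasp_force: 118.5
time: 37.42
ee_pos: [0.5194, 0.1936, 0.097]
tool_rot: [[1.0, 0.002, 0.001], [0.002, -1.0, 0.001], [0.001, -0.001, -1.0]]
wrist_force: [-4.0, 2.6, 4.8]
gripper_width: 0.0115
grasp_force: 119.3
```

```bash

python3 -m jog '{"xyz":[[0,0,0],[0,0,0],[0,0,0],[0,0,-20],[0,0,-40],[0,0,-40],[0,0,-40],[0,0,-30]],"rotation":[[0,0,0],[0,0,0],[0,0,0],[0,0,0],[0,0,0],[0,0,0],[0,0,0],[0,0,0]]}' 0.6
python3 -m jog '{"xyz":[[-30,0,-30],[-40,0,0],[-40,0,0],[-40,0,0],[0,0,0],[0,0,0]],"rotation":[[0,0,0],[0,0,0],[0,0,0],[0,0,0],[0,0,0],[0,0,0]]}' 1 40
python3 - <<'E'
from h import *
st(); go(.372,.193,.155); crop("top","c12.png",175,180,120,115,5)
E
```

```text
time: 38.08
ee_pos: [0.5196, 0.1931, 0.27]
tool_rot: [[1.0, 0.002, 0.004], [0.002, -1.0, 0.001], [0.004, -0.001, -1.0]]
wrist_force: [-0.3, 1.0, 1.0]
gripper_width: 0.034
grasp_force: 0.0
time: 38.58
ee_pos: [0.3688, 0.1929, 0.2963]
tool_rot: [[1.0, 0.003, 0.003], [0.003, -1.0, 0.001], [0.003, -0.001, -1.0]]
wrist_force: [-0.1, -0.2, -0.2]
gripper_width: 0.0002
grasp_force: 0.0
38.58 [0.3688 0.1929 0.2963] ya -89.8 F [-0.1 -0.2 -0.2] w 0.0002 0.0 j [ 23. -15.  90.  -0. 105. 112.]
[  2.8  -0.  141.3]
```

View pics/c12.png

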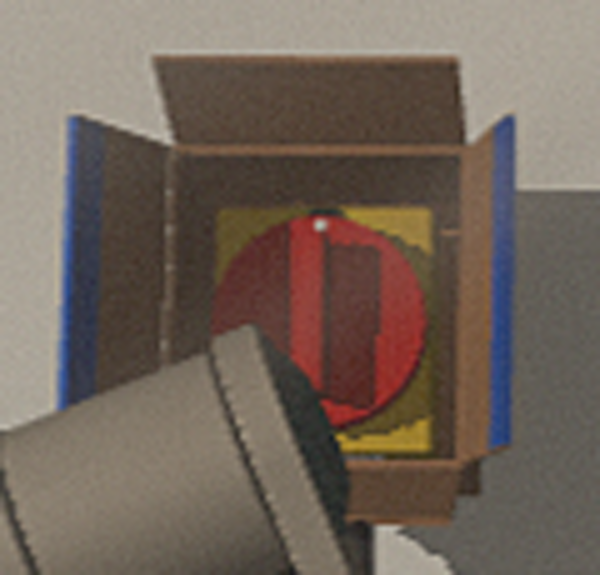

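The tub stands level in the carton, lid locked. Now the near end flap.

```bash

python3 -m jog '{"xyz":[[0,0,35],[0,0,35],[0,0,35],[0,0,30],[0,0,5],[0,0,0]],"rotation":[[0,0,0],[0,0,0],[0,0,0],[0,0,0],[0,0,0],[0,0,0]]}'
python3 -m jog '{"xyz":[[12,0,0],[12,0,0],[12,0,0],[12,0,0],[12,0,0],[12,0,0],[12,0,0],[12,0,0]],"rotation":[[0,0,0],[0,0,0],[0,0,0],[0,0,0],[0,0,0],[0,0,0],[0,0,0],[0,0,0]]}'
python3 -m jog '{"xyz":[[10,0,5],[10,0,8],[5,0,8],[0,0,4],[0,0,0],[0,0,0]],"rotation":[[0,0,0],[0,0,0],[0,0,0],[0,0,0],[0,0,0],[0,0,0]]}'
python3 - <<'E'
from h import *
st()
E
```

```text
time: 39.13
ee_pos: [0.3696, 0.1924, 0.1538]
tool_rot: [[1.0, 0.001, -0.004], [0.001, -1.0, -0.002], [-0.004, 0.002, -1.0]]
wrist_force: [-0.5, 0.2, 0.7]
gripper_width: -0.0001
grasp_force: 0.0
time: 39.8
ee_pos: [0.4681, 0.1934, 0.1584]
tool_rot: [[1.0, 0.001, 0.004], [0.001, -1.0, 0.001], [0.004, -0.001, -1.0]]
wrist_force: [-0.5, -0.2, 0.3]
gripper_width: 0.0002
grasp_force: 0.2
time: 40.3
ee_pos: [0.4908, 0.1932, 0.131]
tool_rot: [[1.0, 0.002, 0.0], [0.002, -1.0, 0.0], [0.0, -0.0, -1.0]]
wrist_force: [0.2, 0.0, 0.5]
gripper_width: -0.0004
grasp_force: 0.0
40.3 [0.4908 0.1932 0.131 ] ya -89.9 F [0.2 0.  0.5] w -0.0004 0.0 j [ 17.   7.  88.  -0.  85. 107.]
```

```bash

python3 -m jog '{"xyz":[[0,0,2],[0,0,1],[0,0,0],[0,0,0]],"rotation":[[0,0,0],[0,0,0],[0,0,0],[0,0,0]]}'
python3 -m jog '{"xyz":[[0,0,1],[0,0,1],[0,0,0],[0,0,0]],"rotation":[[0,0,0],[0,0,0],[0,0,0],[0,0,0]]}'
python3 -m jog '{"xyz":[[0,0,-30],[0,0,-40],[0,0,-40],[0,0,-20],[40,0,-10],[40,0,0],[40,0,0],[40,0,0]],"rotation":[[0,0,0],[0,0,0],[0,0,0],[0,0,0],[0,0,0],[0,0,0],[0,0,0],[0,0,0]]}'
python3 -m jog '{"xyz":[[18,0,0],[0,0,0],[0,0,0]],"rotation":[[0,0,0],[0,0,0],[0,0,0]]}'
python3 - <<'E'
from h import *
st(); go(.672,.193,.155,90); crop("top","c13.png",175,180,120,115,5)
E
```

```text
time: 40.63
ee_pos: [0.4908, 0.1933, 0.128]
tool_rot: [[1.0, 0.002, 0.001], [0.002, -1.0, 0.0], [0.001, -0.0, -1.0]]
wrist_force: [-0.1, -0.2, 1.8]
gripper_width: 0.0002
grasp_force: 0.8
time: 40.97
ee_pos: [0.4909, 0.1933, 0.1276]
tool_rot: [[1.0, 0.002, 0.001], [0.002, -1.0, 0.0], [0.001, -0.0, -1.0]]
wrist_force: [-5.2, -2.3, 11.7]
gripper_width: -0.0001
grasp_force: 5.9
time: 41.63
ee_pos: [0.6522, 0.1933, 0.2658]
tool_rot: [[1.0, 0.002, 0.001], [0.002, -1.0, 0.0], [0.001, -0.0, -1.0]]
wrist_force: [0.9, 0.9, 0.7]
gripper_width: 0.0002
grasp_force: 0.0
time: 41.88
ee_pos: [0.669, 0.1932, 0.2635]
tool_rot: [[1.0, 0.001, -0.003], [0.001, -1.0, -0.001], [-0.003, 0.001, -1.0]]
wrist_force: [0.2, 0.1, 0.2]
gripper_width: -0.0
grasp_force: 0.0
41.88 [0.669  0.1932 0.2635] ya -89.9 F [0.2 0.1 0.2] w -0.0 0.0 j [ 13.  33.  41.  -0. 107. 103.]
[  3.3   0.2 108.5] turn about tool z 0.1 j6 103.0
```

View pics/c13.png

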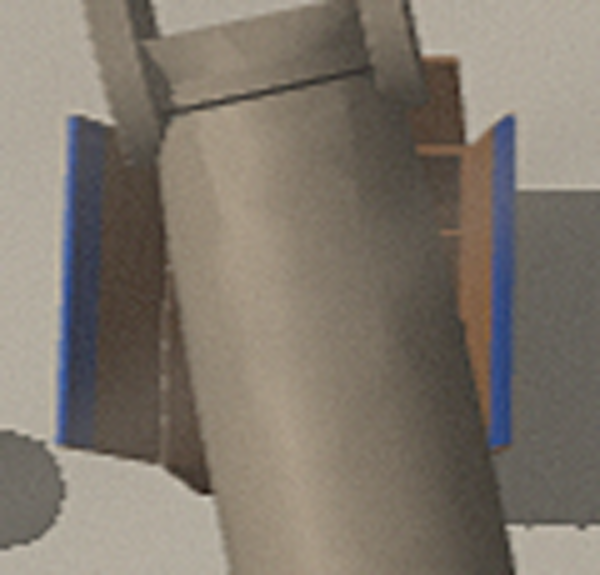

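```bash

python3 -m jog '{"xyz":[[3,0,30],[0,0,35],[0,0,30],[0,0,13],[0,0,0],[0,0,0]],"rotation":[[0,0,0],[0,0,0],[0,0,0],[0,0,0],[0,0,0],[0,0,0]]}'
python3 -m jog '{"xyz":[[-12,0,0],[-12,0,0],[-12,0,0],[-12,0,0],[-12,0,0],[-12,0,0],[-12,0,0],[-12,0,0]],"rotation":[[0,0,0],[0,0,0],[0,0,0],[0,0,0],[0,0,0],[0,0,0],[0,0,0],[0,0,0]]}'
python3 -m jog '{"xyz":[[-12,0,5],[-12,0,8],[-5,0,8],[0,0,4],[0,0,0],[0,0,0]],"rotation":[[0,0,0],[0,0,0],[0,0,0],[0,0,0],[0,0,0],[0,0,0]]}'
python3 - <<'E'
from h import *
st(); go(.553,.193,.128)
E
```

```text
time: 42.43
ee_pos: [0.6714, 0.1937, 0.1593]
tool_rot: [[1.0, 0.002, 0.001], [0.002, -1.0, 0.0], [0.001, -0.0, -1.0]]
wrist_force: [0.2, -0.8, 0.6]
gripper_width: -0.0002
grasp_force: 0.0
time: 43.1
ee_pos: [0.5765, 0.1937, 0.1619]
tool_rot: [[1.0, 0.002, 0.007], [0.002, -1.0, 0.002], [0.007, -0.002, -1.0]]
wrist_force: [0.5, -0.2, -0.1]
gripper_width: -0.0004
grasp_force: 0.2
time: 43.6
ee_pos: [0.5475, 0.1933, 0.1334]
tool_rot: [[1.0, 0.002, 0.001], [0.002, -1.0, 0.0], [0.001, -0.0, -1.0]]
wrist_force: [-0.4, 0.2, 0.4]
gripper_width: -0.0
grasp_force: 0.0
43.6 [0.5475 0.1933 0.1334] ya -89.9 F [-0.4  0.2  0.4] w -0.0 0.0 j [ 16.  15.  79.  -0.  87. 106.]
[5.5 0.3 5.4]
```

```bash

python3 -m jog '{"xyz":[[3,0,4],[0,0,1],[0,0,0],[0,0,0]],"rotation":[[0,0,0],[0,0,0],[0,0,0],[0,0,0]]}'
python3 -m jog '{"xyz":[[0,0,1],[0,0,1],[0,0,0],[0,0,0]],"rotation":[[0,0,0],[0,0,0],[0,0,0],[0,0,0]]}'
python3 -m jog '{"xyz":[[0,0,-30],[0,0,-40],[0,0,-40],[0,0,-20],[-5,35,-10],[-5,38,0],[-5,38,0],[-5,38,0]],"rotation":[[0,0,0],[0,0,0],[0,0,0],[0,0,0],[0,0,0],[0,0,0],[0,0,0],[0,0,0]]}'
python3 -m jog '{"xyz":[[0,0,0],[0,0,0],[0,0,0]],"rotation":[[0,0,0],[0,0,0],[0,0,0]]}'
python3 - <<'E'
from h import *
st(); go(.519,.045,.16,90)
a=r.camera("top"); cv2.imwrite("pics/topF.png",a[:,:,::-1])
h=cv2.cvtColor(a,cv2.COLOR_RGB2HSV); m=cv2.inRange(h,(108,120,60),(125,255,255))[180:300,175:300]
n,l,s,c=cv2.connectedComponentsWithStats(m); print([(s[i],c[i].round(0)) for i in range(1,n) if s[i][4]>20])
# colours: predicted flap rest positions: outward tips vs. folded centre
for nm,X in[("near out",(.41,.193,.18)),("near flat",(.47,.193,.126)),("far flat",(.57,.193,.126)),("far out",(.63,.193,.18)),("tub gap",(.519,.25,.09)),("near flat L",(.47,.24,.126)),("far flat L",(.57,.24,.126))]:
    u,v=px("top",X).round().astype(int); print(nm,u,v,a[v-1:v+2,u-1:u+2].mean((0,1)).round())
E
```

```text
time: 43.93
ee_pos: [0.5505, 0.1932, 0.128]
tool_rot: [[1.0, 0.002, 0.001], [0.002, -1.0, 0.0], [0.001, -0.0, -1.0]]
wrist_force: [1.6, -0.4, 2.5]
gripper_width: -0.0001
grasp_force: 1.2
time: 44.27
ee_pos: [0.5505, 0.1933, 0.1277]
tool_rot: [[1.0, 0.002, 0.003], [0.002, -1.0, 0.0], [0.003, -0.0, -1.0]]
wrist_force: [-1.1, -1.3, 11.0]
gripper_width: -0.0004
grasp_force: 5.1
time: 44.93
ee_pos: [0.5293, 0.0429, 0.2653]
tool_rot: [[1.0, 0.003, -0.001], [0.003, -1.0, -0.0], [-0.001, 0.0, -1.0]]
wrist_force: [0.6, -0.4, 0.0]
gripper_width: 0.0002
grasp_force: 0.0
time: 45.18
ee_pos: [0.5299, 0.0444, 0.2653]
tool_rot: [[1.0, 0.001, -0.001], [0.001, -1.0, 0.0], [-0.001, -0.0, -1.0]]
wrist_force: [0.2, 0.1, 0.1]
gripper_width: 0.0001
grasp_force: 0.0
45.18 [0.5299 0.0444 0.2653] ya -89.9 F [0.2 0.1 0.1] w 0.0001 0.0 j [  1.   4.  76.   0. 101.  91.]
[-10.8  -0.5 105.3] turn about tool z 0.1 j6 90.7
[(array([12, 48,  3, 40, 49], dtype=int32), array([13., 68.])), (array([99, 49,  3, 26, 75], dtype=int32), array([100.,  62.]))]
near out 233 280 [91. 86. 80.]
near flat 236 259 [127.  96.  71.]
far flat 237 221 [127.  96.  71.]
far out 235 193 [169. 161. 149.]
tub gap 217 243 [94. 70. 60.]
near flat L 218 259 [126.  99.  79.]
far flat L 219 221 [128.  96.  72.]
```

Both end flaps read as flat board (127,96,71) with the side flaps still open. Now the right side flap.

```bash

python3 -m jog '{"xyz":[[-10,0,30],[0,0,35],[0,0,30],[0,0,8],[0,0,0],[0,0,0]],"rotation":[[0,0,0],[0,0,0],[0,0,0],[0,0,0],[0,0,0],[0,0,0]]}'
python3 -m jog '{"xyz":[[0,-12,0],[0,-12,0],[0,-12,0],[0,-12,0],[0,-12,0],[0,-12,0],[0,-12,0],[0,-12,0]],"rotation":[[0,0,0],[0,0,0],[0,0,0],[0,0,0],[0,0,0],[0,0,0],[0,0,0],[0,0,0]]}'
python3 -m jog '{"xyz":[[0,-12,5],[0,-12,8],[0,-2,8],[0,0,2],[0,0,0],[0,0,0]],"rotation":[[0,0,0],[0,0,0],[0,0,0],[0,0,0],[0,0,0],[0,0,0]]}'
python3 - <<'E'
from h import *
st(); go(.519,.17,.132,90)
E
```

```text
time: 45.73
ee_pos: [0.5205, 0.0449, 0.1638]
tool_rot: [[1.0, 0.003, 0.001], [0.003, -1.0, 0.0], [0.001, -0.0, -1.0]]
wrist_force: [-0.0, 0.5, 1.1]
gripper_width: 0.0001
grasp_force: 0.0
time: 46.4
ee_pos: [0.5196, 0.1416, 0.1624]
tool_rot: [[1.0, 0.002, -0.0], [0.002, -1.0, -0.0], [-0.0, 0.0, -1.0]]
wrist_force: [-0.1, -0.6, 1.2]
gripper_width: -0.0002
grasp_force: 0.2
time: 46.9
ee_pos: [0.5197, 0.1657, 0.1391]
tool_rot: [[1.0, 0.001, -0.001], [0.001, -1.0, -0.0], [-0.001, 0.0, -1.0]]
wrist_force: [-0.1, 0.3, 0.2]
gripper_width: -0.0
grasp_force: 0.0
46.9 [0.5197 0.1657 0.1391] ya -89.9 F [-0.1  0.3  0.2] w -0.0 0.0 j [ 14.   9.  84.  -0.  87. 104.]
[-0.7 -4.3  7.1] turn about tool z 0.1 j6 103.7
```

```bash

python3 -m jog '{"xyz":[[0,0,4],[0,0,2],[0,0,0],[0,0,0]],"rotation":[[0,0,0],[0,0,0],[0,0,0],[0,0,0]]}'
python3 -m jog '{"xyz":[[0,0,1],[0,0,1],[0,0,0],[0,0,0]],"rotation":[[0,0,0],[0,0,0],[0,0,0],[0,0,0]]}'
python3 -m jog '{"xyz":[[0,0,-30],[0,0,-40],[0,0,-40],[0,-30,-20],[0,-38,0],[0,-38,0],[0,-38,0],[0,-34,0]],"rotation":[[0,0,0],[0,0,0],[0,0,0],[0,0,0],[0,0,0],[0,0,0],[0,0,0],[0,0,0]]}'
python3 -m jog '{"xyz":[[0,0,0],[0,0,0],[0,0,0]],"rotation":[[0,0,0],[0,0,0],[0,0,0]]}'
python3 - <<'E'
from h import *
st(); go(.519,.342,.16,90)
E
```

```text
time: 47.23
ee_pos: [0.5198, 0.1659, 0.1335]
tool_rot: [[1.0, 0.001, -0.0], [0.001, -1.0, -0.0], [-0.0, 0.0, -1.0]]
wrist_force: [0.4, -0.6, 0.6]
gripper_width: -0.0001
grasp_force: 0.0
time: 47.57
ee_pos: [0.52, 0.1661, 0.1324]
tool_rot: [[1.0, 0.002, 0.001], [0.002, -1.0, -0.0], [0.001, 0.0, -1.0]]
wrist_force: [-2.0, -1.6, 5.1]
gripper_width: -0.0001
grasp_force: 2.7
time: 48.23
ee_pos: [0.5191, 0.3463, 0.2612]
tool_rot: [[1.0, 0.002, -0.0], [0.002, -1.0, 0.0], [-0.0, -0.0, -1.0]]
wrist_force: [1.1, 0.5, 0.6]
gripper_width: -0.0002
grasp_force: 0.0
time: 48.48
ee_pos: [0.5195, 0.3439, 0.2611]
tool_rot: [[1.0, 0.002, -0.0], [0.002, -1.0, -0.001], [-0.0, 0.001, -1.0]]
wrist_force: [-0.5, -0.6, -0.1]
gripper_width: -0.0003
grasp_force: 0.0
48.48 [0.5195 0.3439 0.2611] ya -89.9 F [-0.5 -0.6 -0.1] w -0.0003 0.0 j [ 30.  19.  59.  -0. 102. 120.]
[ -0.4   1.8 101.1] turn about tool z 0.1 j6 120.0
```

```bash

python3 -m jog '{"xyz":[[0,0,30],[0,0,35],[0,0,28],[0,0,8],[0,0,0],[0,0,0]],"rotation":[[0,0,0],[0,0,0],[0,0,0],[0,0,0],[0,0,0],[0,0,0]]}'
python3 -m jog '{"xyz":[[0,12,0],[0,12,0],[0,12,0],[0,12,0],[0,12,0],[0,12,0],[0,12,0],[0,12,0]],"rotation":[[0,0,0],[0,0,0],[0,0,0],[0,0,0],[0,0,0],[0,0,0],[0,0,0],[0,0,0]]}'
python3 -m jog '{"xyz":[[0,12,5],[0,12,8],[0,4,8],[0,0,4],[0,0,2],[0,0,0],[0,0,0]],"rotation":[[0,0,0],[0,0,0],[0,0,0],[0,0,0],[0,0,0],[0,0,0],[0,0,0]]}'
python3 - <<'E'
from h import *
st(); go(.519,.22,.132,90)
E
```

```text
time: 48.98
ee_pos: [0.5202, 0.3436, 0.1622]
tool_rot: [[1.0, 0.001, 0.002], [0.001, -1.0, 0.001], [0.002, -0.001, -1.0]]
wrist_force: [0.0, -0.2, 1.3]
gripper_width: -0.0003
grasp_force: 0.0
time: 49.65
ee_pos: [0.5196, 0.2466, 0.1608]
tool_rot: [[1.0, 0.001, 0.0], [0.001, -1.0, 0.0], [0.0, -0.0, -1.0]]
wrist_force: [0.8, 0.8, 0.1]
gripper_width: -0.0002
grasp_force: 0.3
time: 50.23
ee_pos: [0.5197, 0.2207, 0.1335]
tool_rot: [[1.0, 0.002, 0.0], [0.002, -1.0, 0.0], [0.0, -0.0, -1.0]]
wrist_force: [0.3, 0.2, -0.3]
gripper_width: 0.0001
grasp_force: 0.0
50.23 [0.5197 0.2207 0.1335] ya -89.9 F [ 0.3  0.2 -0.3] w 0.0001 0.0 j [ 19.  12.  81.   0.  86. 109.]
[-0.7  0.7  1.5] turn about tool z 0.1 j6 109.1
```

```bash

python3 -m jog '{"xyz":[[0,0,1],[0,0,1],[0,0,1],[0,0,0],[0,0,0]],"rotation":[[0,0,0],[0,0,0],[0,0,0],[0,0,0],[0,0,0]]}'
python3 -m jog '{"xyz":[[0,0,-10],[0,28,0],[0,0,8],[0,0,2],[0,0,1],[0,0,0],[0,0,0]],"rotation":[[0,0,0],[0,0,0],[0,0,0],[0,0,0],[0,0,0],[0,0,0],[0,0,0]]}'
python3 -m jog '{"xyz":[[0,0,-30],[0,0,-40],[0,0,-40],[0,0,-30],[0,40,0],[0,40,0],[0,40,0],[0,40,0]],"rotation":[[0,0,0],[0,0,0],[0,0,0],[0,0,0],[0,0,0],[0,0,0],[0,0,0],[0,0,0]]}'
python3 -m jog '{"xyz":[[0,40,0],[0,40,0],[0,0,0],[0,0,0],[0,0,0]],"rotation":[[0,0,0],[0,0,0],[0,0,0],[0,0,0],[0,0,0]]}'
python3 - <<'E'
from h import *
st()
a=r.camera("top"); cv2.imwrite("pics/topG.png",a[:,:,::-1]); s=r.camera("scene"); cv2.imwrite("pics/sceneG.png",s[:,:,::-1])
for n,im,(x,y,w,hh) in(("top",a,(175,170,130,130)),("scene",s,(310,130,140,140))):
    h=cv2.cvtColor(im,cv2.COLOR_RGB2HSV); m=cv2.inRange(h,(105,100,50),(125,255,255))[y:y+hh,x:x+w]
    k,l,t,c=cv2.connectedComponentsWithStats(m)
    print(n,[(t[i]+[x,y,0,0,0],(c[i]+[x,y]).round(1),ray(n,*(c[i]+[x,y]),.131).round(3)) for i in range(1,k) if t[i][4]>15])
for Y in (.18,.206): print(px("top",(.519,Y,.131)),px("scene",(.519,Y,.131)))
E
```

```text
time: 50.65
ee_pos: [0.52, 0.2208, 0.1323]
tool_rot: [[1.0, 0.002, 0.002], [0.002, -1.0, 0.001], [0.002, -0.001, -1.0]]
wrist_force: [-3.9, -0.6, 8.1]
gripper_width: 0.0
grasp_force: 4.2
time: 51.23
ee_pos: [0.5207, 0.1909, 0.1321]
tool_rot: [[1.0, 0.001, 0.003], [0.001, -1.0, -0.003], [0.003, 0.003, -1.0]]
wrist_force: [-3.4, -11.3, 13.5]
gripper_width: 0.0001
grasp_force: 6.8
time: 51.9
ee_pos: [0.5197, 0.0313, 0.2695]
tool_rot: [[1.0, 0.003, -0.0], [0.003, -1.0, 0.0], [-0.0, -0.0, -1.0]]
wrist_force: [1.2, 0.0, 0.6]
gripper_width: 0.0002
grasp_force: 0.0
time: 52.32
ee_pos: [0.5203, -0.0472, 0.2694]
tool_rot: [[1.0, 0.002, -0.0], [0.002, -1.0, 0.001], [-0.0, -0.001, -1.0]]
wrist_force: [-0.6, -0.2, 0.3]
gripper_width: -0.0001
grasp_force: 0.0
52.32 [ 0.5203 -0.0472  0.2694] ya -89.9 F [-0.6 -0.2  0.3] w -0.0001 0.0 j [ -9.   2.  77.   0. 101.  81.]
top [(array([230, 210,  17,  33, 381]), array([237.2, 221.6]), array([0.568, 0.193, 0.131])), (array([229, 240,  17,  32, 368]), array([237.8, 260. ]), array([0.468, 0.189, 0.131]))]
scene [(array([378, 159,  16,  21, 281]), array([385.5, 168.3]), array([0.451, 0.318, 0.131])), (array([348, 182,  60,  29, 586]), array([378.4, 195.5]), array([0.525, 0.196, 0.131]))]
[241.6434753  240.25814325] [372.27806701 196.91045171]
[231.5007733  240.21440755] [378.9914787  192.95660659]
```

```bash
python3 - <<'E'
from h import *
s=cv2.imread("pics/sceneG.png")[:,:,::-1]; a=cv2.imread("pics/topG.png")[:,:,::-1]
print("scene blob",s[168,380:394:4].tolist(),"strip",s[195,370:386:5].tolist())
s0=cv2.imread("pics/scene0.png")[:,:,::-1]
print("TCP in scene",px("scene",(.52,-.047,.27)),px("scene",(.52,-.047,.4)), px("scene",(.27,0,.45)))
for y in(236,239,241,243,247): print(y,a[y,225:252:3].tolist())
E
```

```text
scene blob [[28, 45, 76], [23, 42, 78], [25, 45, 81], [21, 42, 80]] strip [[43, 77, 141], [39, 74, 137], [40, 74, 137], [36, 74, 143]]
TCP in scene [305.80531224 180.45321952] [304.36996639 121.71253334] [238.21655079  62.36439607]
236 [[130, 101, 79], [118, 94, 78], [71, 86, 129], [70, 84, 124], [81, 86, 105], [89, 96, 133], [85, 91, 128], [81, 89, 122], [124, 99, 80]]
239 [[131, 105, 85], [126, 100, 83], [78, 93, 129], [83, 91, 129], [86, 82, 95], [86, 92, 129], [87, 91, 127], [90, 92, 116], [129, 102, 84]]
241 [[127, 100, 82], [122, 101, 82], [81, 91, 129], [82, 91, 127], [92, 84, 99], [82, 87, 126], [81, 88, 123], [88, 91, 111], [127, 101, 78]]
243 [[130, 104, 85], [122, 100, 83], [82, 92, 128], [80, 86, 124], [86, 83, 102], [84, 93, 129], [79, 87, 124], [87, 90, 113], [125, 97, 78]]
247 [[125, 100, 83], [113, 101, 95], [84, 90, 127], [81, 91, 126], [80, 84, 106], [75, 85, 124], [77, 87, 127], [77, 81, 103], [128, 98, 79]]
```

```bash
python3 - <<'E'
from h import *
print(px("scene",(.33,.43,.07))); print(r.job_done())
E
```

```text
[375.784907   160.39961801]
the job is handed in; nothing more can be done
None
```

I put all four injectors in the tub, locked the lid, stood the tub upright in the carton, folded the end flaps and then the side flaps, and handed the job in at about 52 s; the hand-in call gave no verdict.

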